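Wedge the spoon block tight in the carving jig

ROBOT

A 7-joint arm with a two-finger parallel gripper is mounted at the origin on the work surface. World frame = base frame: x ahead of the robot, y to its left, z up, the work surface at z = 0. Lengths are in m, angles in rad, forces in N, time in s.
With the tool pointing down it reaches from about 0.4 to 0.85 m from the base axis. Payload 4.5 kg.
Tool frame: the origin (TCP) lies midway between the tips of the shut fingers; the grasp point (between the pads) lies 19 mm behind it; z points along the fingers, y is the direction in which the jaws open and shut (so a half turn about z gives the same grasp; the last joint's range is limited). The gripper opens to 88 mm and grips with 3 to 60 N. Pads are 18 mm wide; open, the fingers measure 123 mm over their backs; the gripper's body (75 mm by 187 mm) begins 45 mm behind the grasp point.
Start: joints at [1.188, 0.689, -0.195, 1.565, 0.157, 0.902, -0.215], TCP at [0.253, -0.572, 0.239] pointing down, gripper open.
Joint ranges: [-3.01, 3.01], [-0.46, 2.08], [-1.47, 1.51], [0.13, 2.56], [-1, 4.14], [0.04, 2.09], [-2.66, 2.66]. Speed limits (rad/s): [2.57, 2.57, 3.14, 3.14, 3.14, 3.14, 3.14].

INTERFACE

Orientations are given as a unit quaternion [x, y, z, w].
In Python, from plant import r gives the robot as it stands.
- The arm moves only by the tool play_rows, never from a script. Its argument "targets" is a list of rows, each an object of numbers: "jaw": the closure, from 0 (fully open) to 1 (shut); "dx", "dy", "dz": the shift along the tool's x, y, z in m; "yaw": the turn about the tool's z in rad. A call has exactly 5 rows; each row shifts and turns the pose as measured when the row begins, along the tool's axes as they then stand; what a row does not reach is not made up. A row lasts 1/10 s, in which the tool goes at most 50 mm and 8.59 degrees, less where a joint would pass 70% of its speed; a pose out of reach is approached as far as the arm can. A call with a gripper value outside its range is refused whole. The fingers move at their own pace and stop on an object; "squeeze" is the grip in N (left out, the last holds). Time passes only in rows, so rows that do not move let the fingers close, or fill a call up. It gives the time, the measured TCP pose, the force and the opening at its end, in the units of the state.
- r.get_state(): the state, without advancing time (a new reading comes with each control period).
- r.snapshot(name): name is "scene" or "top"; returns a dict with "frame" (420x560x3 uint8, red, green, blue), "z_map" (420x560 float32, m along the optical axis (not along the pixel's ray), 0 where there is no reading), "mtx" (3x3 intrinsics, pixels), "position" and "orientation" of the camera in the world. Camera axes: x right, y up, looking along -z (the intrinsics and any distortion apply to the point x, -y, -z); pixel columns grow to the right and rows downward; lengths in m; the calibration is good to about 2 mm. A picture is of the moment at which its call begins.
- r.finish_job(): hands the job in, once; it reports no verdict.
The state is a dict: "clock": time; "q": joint angles; "qd": joint speeds; "joint_torque": joint torques, N m; "tool_pos": TCP position; "eef_rot": TCP orientation; "contact_force": force on the tool from outside, world axes, zero at the start; "moment": the same for the moment, N m; "opening": opening from 0.0 (shut) to 1.0 (fully open).
Only numpy, scipy, OpenCV 4.12 (cv2) and the standard library are available. Lean on these libraries where they do the work, as an engineer would, in place of code of your own. Each camera call takes 0.05 s, during which the arm holds its last target.

TASK

Lock the spoon block that lies in the carving jig: of the four look-alike wedges on the bench pick the one whose thickness fits the gap, so that it bears along most of the block, lay it on the board between block and cheek, thin end first, and push or tap it in firmly until it locks tight and the sprung jaw is pushed back, then let go. Lean the tool in under the lamp bar without bumping it, and leave the blocks in their places and the finished spoon undisturbed.

Things in the scene. Friction and masses are not known exactly. Their poses are not given: they have to be found in the camera images.
- jig: Fixed carving jig on a wooden board 270 x 335 x 12 mm. Origin: underside of the board, in the plane of the slot's mouth (front ends of the cheeks), on the jaw's face. x points into the slot, away from the robot; y to the jaw's side; z up. Jaw face at y = 0, x = 4 to 104; jaw and cheek tops at z = 44; end stop at x = 108. The board in front of the mouth (x = -140 to 0) is bare but for the spare blocks at y above 95.
- cheek_front (a point): Front end of the fixed cheek's face at the mouth, at board height: 70 mm across from the jaw's face (jig x = 0, y = -70, z = 12). The cheek is 24 mm thick behind it. The wedge goes between block and cheek, thin end first, lying on the board; once in place it lies turned by half its taper, +0.05 rad of yaw from the jig's x.
- cheek_back (a point): Far end of the cheek's face, at board height: 59.5 mm across from the jaw's face (jig x = 105, y = -59.5, z = 12). The face is straight and closes 1 in 10, as the wedges do. So with the jaw slack the gap left for a wedge is 70 mm, less a tenth of the depth past the mouth, less the block's width.
- jaw (a joint): The jig's spring-backed jaw (100 x 20 x 30 mm): metres it is pushed back towards the jig's +y. 0 = slack, end of travel 0.004. The spring needs 3 N to start and 3 N more per mm. The block pushes it back as the wedge is driven: 1 mm for 10 mm of wedge. With friction, driving the wedge tight takes some 10 to 20 N along the slot; it then stays by itself.
- lamp: Fixed lamp: a bar low across the mouth of the jig. Origin on the board straight above the jig's origin, axes as the jig's. Bar 34 mm deep (jig x = -36 to -2), 20 mm high, 200 mm long (y = -110 to 90), underside at jig z = 159, on a post of radius 8 at x = -2, y = 72. A gripper upright over a wedge's head at the mouth hits it: come from the robot's side, leaning back 25 to 45 degrees.
- block_s_mid (a point): Centre of a half-carved light wooden spoon block 38 mm wide (y), 96 mm long (x), 26 mm high, about 80 g. One of the three blocks (which one varies) lies in the jig (centre at x = 54 in the jig's frame); the other two lie spare on the jig's board at its +y side. Axes as the jig's.
- block_m_mid (a point): Centre of a half-carved light wooden spoon block 44 mm wide (y), 96 mm long (x), 26 mm high, about 80 g. One of the three blocks (which one varies) lies in the jig (centre at x = 54 in the jig's frame); the other two lie spare on the jig's board at its +y side. Axes as the jig's.
- block_l_mid (a point): Centre of a half-carved light wooden spoon block 50 mm wide (y), 96 mm long (x), 26 mm high, about 80 g. One of the three blocks (which one varies) lies in the jig (centre at x = 54 in the jig's frame); the other two lie spare on the jig's board at its +y side. Axes as the jig's.
- wedge_a_mid (a point): Centre (half length, half height) of a dark wooden wedge lying on the bench: 130 mm long (x, the thin end at +x), 34 mm high (z), 8 mm thick at the thin end, growing evenly on both sides to 21 mm at the head (14.5 mm at mid-length), 50 to 95 g. Which wedge lies where varies.
- wedge_b_mid (a point): Centre (half length, half height) of a dark wooden wedge lying on the bench: 130 mm long (x, the thin end at +x), 34 mm high (z), 14 mm thick at the thin end, growing evenly on both sides to 27 mm at the head (20.5 mm at mid-length), 50 to 95 g. Which wedge lies where varies.
- wedge_c_mid (a point): Centre (half length, half height) of a dark wooden wedge lying on the bench: 130 mm long (x, the thin end at +x), 34 mm high (z), 20 mm thick at the thin end, growing evenly on both sides to 33 mm at the head (26.5 mm at mid-length), 50 to 95 g. Which wedge lies where varies.
- wedge_d_mid (a point): Centre (half length, half height) of a dark wooden wedge lying on the bench: 130 mm long (x, the thin end at +x), 34 mm high (z), 26 mm thick at the thin end, growing evenly on both sides to 39 mm at the head (32.5 mm at mid-length), 50 to 95 g. Which wedge lies where varies.
- spoon1_grip (a point): Grip of a finished wooden spoon, 170 mm long, lying near the wedges, a bystander.
There are look-alikes about, which are no part of the job. What is shaped like the part that bears wedge_c_mid but pink or turquoise is not meant. Leave any green look-alike of the part that bears wedge_d_mid alone.

How it is judged:
By the outcome, as a careful person would: the job done as asked, in the order asked, and still so for the second after the job is handed in, with the robot touching nothing.
It also fails if it takes over 46 s, if anything falls off the work surface, if the arm or the gripper's body presses on something with over 40 N, if the wrist force passes 120 N, or if a joint passes its speed limit or range.

## Working session

There is one attempt and no reset: what is moved stays moved. The work goes in short steps, Python scripts to look and compute and a tool call to move; the robot and the scene stay as the last step left them, time stands still between calls to the robot, and variables do not carry over. Pictures are saved under pics/ and viewed, and the job is handed in when it is done.

Besides the shell and the picture viewer there is one more tool, called as name([rows], argument=value, ...), one row to a line, values as JSON. play_rows: Moves the arm, as the interface text tells. Its arguments: {"type":"object","properties":{"targets":{"type":"array"},"squeeze":{"type":"number"}},"required":["targets"]}

```bash
mkdir -p pics; ls; cat > h.py <<'E'
import numpy as np, cv2, pickle
from scipy.spatial.transform import Rotation as R
from plant import r
def snap(n,tag):
    s=r.snapshot(n); pickle.dump(s,open(f'{tag}.pkl','wb')); cv2.imwrite(f'pics/{tag}.png',s['frame'][:,:,::-1]); return s
def load(tag): return pickle.load(open(f'{tag}.pkl','rb'))
def pts(s):
    K=np.array(s['mtx']);z=s['z_map'];v,u=np.mgrid[:z.shape[0],:z.shape[1]]
    c=np.stack([(u-K[0,2])/K[0,0]*z,-(v-K[1,2])/K[1,1]*z,-z],-1)
    return c@R.from_quat(s['orientation']).as_matrix().T+np.array(s['position'])
def ray(s,u,v,h):
    K=np.array(s['mtx']);d=R.from_quat(s['orientation']).as_matrix()@np.array([(u-K[0,2])/K[0,0],-(v-K[1,2])/K[1,1],-1])
    p=np.array(s['position']);return p+d*(h-p[2])/d[2]
E
python3 - <<'E'
from h import *
for n in('scene','top'):
    s=snap(n,n+'0');print(n,{k:(np.round(v,3).tolist()) for k,v in s.items() if k not in('frame','z_map')},s.keys())
print(r.get_state())
E
```

```text
pics
scene {'mtx': [[427.655, 0.0, 279.819], [0.0, 427.655, 215.888], [0.0, 0.0, 1.0]], 'position': [1.231, 0.729, 0.769], 'orientation': [0.16, 0.434, 0.827, 0.32]} dict_keys(['frame', 'z_map', 'mtx', 'position', 'orientation'])
top {'mtx': [[420.244, 0.0, 281.956], [0.0, 420.244, 202.211], [0.0, 0.0, 1.0]], 'position': [0.438, -0.05, 1.18], 'orientation': [0.033, -0.04, -0.705, 0.707]} dict_keys(['frame', 'z_map', 'mtx', 'position', 'orientation'])
{'clock': 0.1, 'q': array([ 1.18778857,  0.68991162, -0.19451776,  1.56620792,  0.15732882,
        0.90247408, -0.2151177 ]), 'qd': array([-3.72678549e-06, -1.61447643e-03, -8.96885643e-04, -1.85968505e-03,
       -1.83078484e-03,  7.73380479e-04,  7.12661056e-04]), 'joint_torque': array([-4.16940748e-03, -5.28505325e+01, -1.27173521e+00, -1.53836721e+01,
       -5.26024355e-02,  2.06761033e-03,  1.28465490e-05]), 'tool_pos': array([ 0.25276168, -0.57101389,  0.23799154]), 'eef_rot': array([ 9.78354761e-01,  2.06933120e-01, -2.31791364e-04, -7.69688680e-04]), 'contact_force': array([0.45270923, 0.23757087, 0.19595138]), 'moment': array([-0.05109564, -0.02376546, -0.03228524]), 'opening': 0.9978504259154094}
```

View pics/scene0.png

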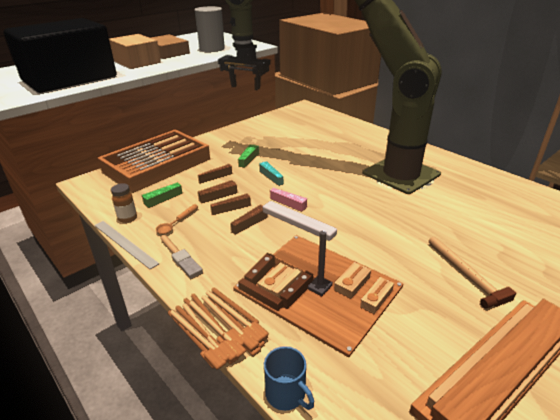

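View pics/top0.png

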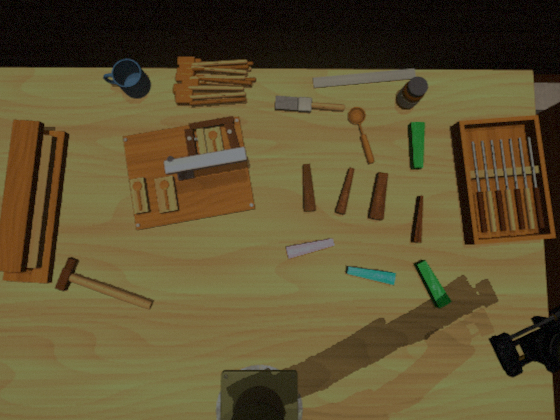

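The scene view shows the jig at about (300,285) with the lamp bar above it. The top view shows four brown wedges at (309,188), (345,190), (379,196) and (418,218). The green, turquoise and pink pieces are look-alikes. I'll measure these next.

```bash
python3 - <<'E'
from h import *
s=load('top0');f=s['frame'];P=pts(s)
print('table z',np.median(P[300:330,150:300,2]))
# jig board: points height
for n,(u,v) in dict(w1=(309,188),w2=(345,190),w3=(379,196),w4=(418,218)).items():
    Z=P[:,:,2];m=np.zeros(Z.shape,np.uint8);m[v-40:v+40,u-18:u+18]=1
    m&=((Z>0.022)&(Z<0.05)).astype(np.uint8)
    hsv=cv2.cvtColor(f,cv2.COLOR_RGB2HSV)
    k,l,st,c=cv2.connectedComponentsWithStats(m); i=l[v,u]; 
    mm=l==i
    c=cv2.minAreaRect(np.argwhere(mm)[:,::-1].astype(np.float32))
    xy=P[mm][:,:2];h=np.median(Z[mm])
    e=np.cov(xy.T);w,V=np.linalg.eigh(e);a=V[:,1]; a=a if a[0]>0 else -a;b=np.array([-a[1],a[0]])
    o=(xy.min(0)+xy.max(0))/2
    t=(xy-o)@a;q=(xy-o)@b
    L=t.max()-t.min()
    wid=[np.round(1000*(np.ptp(q[(t>t.min()+L*j/5)&(t<t.min()+L*(j+1)/5)])),1) for j in range(5)]
    print(n,i,mm.sum(),'h',h,'o',o.round(3),'yaw',np.arctan2(a[1],a[0]).round(3),'L',L.round(3),wid)
b=cv2.resize(f[80:260,270:450],None,fx=4,fy=4,interpolation=cv2.INTER_CUBIC)[:600];b=cv2.convertScaleAbs(b,alpha=1.6)
cv2.imwrite('pics/w.png',b[:,:,::-1][:600])
b=cv2.resize(f[110:240,115:265],None,fx=4.6,fy=4.6,interpolation=cv2.INTER_CUBIC);b=cv2.convertScaleAbs(b,alpha=1.6)
cv2.imwrite('pics/j.png',b[:,:,::-1])
s=load('scene0');f=s['frame']
b=cv2.resize(f[190:355,225:415],None,fx=3.6,fy=3.6,interpolation=cv2.INTER_CUBIC);b=cv2.convertScaleAbs(b,alpha=1.3)
cv2.imwrite('pics/js.png',b[:,:,::-1])
E
```

```text
table z -0.0009260828031089074
w1 1 461 h 0.03245750438596939 o [ 0.599 -0.135] yaw 0.083 L 0.13 [np.float64(31.3), np.float64(29.8), np.float64(26.0), np.float64(23.1), np.float64(21.9)]
w2 1 365 h 0.03273814657379015 o [ 0.588 -0.234] yaw -0.268 L 0.13 [np.float64(26.2), np.float64(23.4), np.float64(22.3), np.float64(17.9), np.float64(16.0)]
w3 2 587 h 0.032579245640612875 o [ 0.576 -0.327] yaw -0.165 L 0.131 [np.float64(39.6), np.float64(37.3), np.float64(32.4), np.float64(30.6), np.float64(28.4)]
w4 1 302 h 0.032490391208934044 o [ 0.512 -0.435] yaw -0.125 L 0.128 [np.float64(19.2), np.float64(19.6), np.float64(14.9), np.float64(13.7), np.float64(12.2)]
```

View pics/w.png

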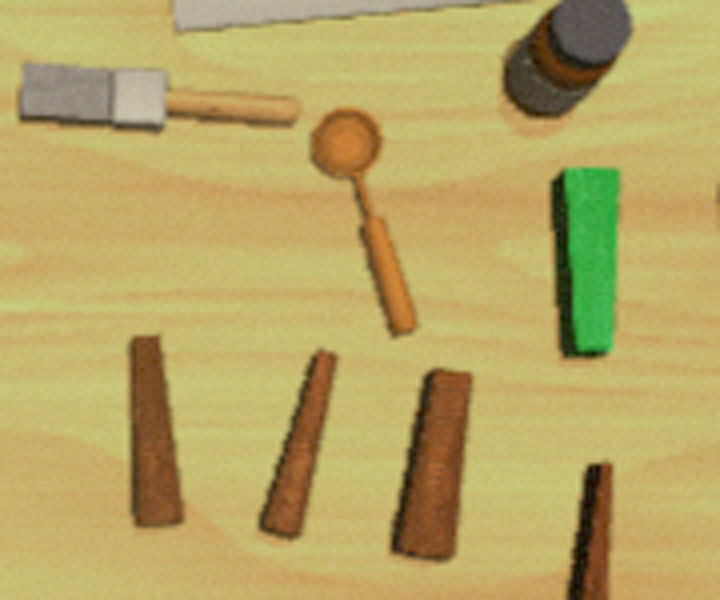

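View pics/j.png

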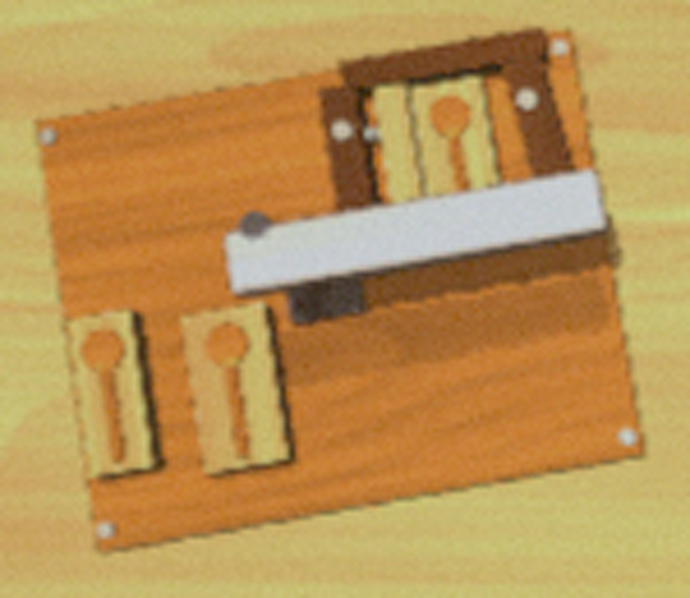

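View pics/js.png

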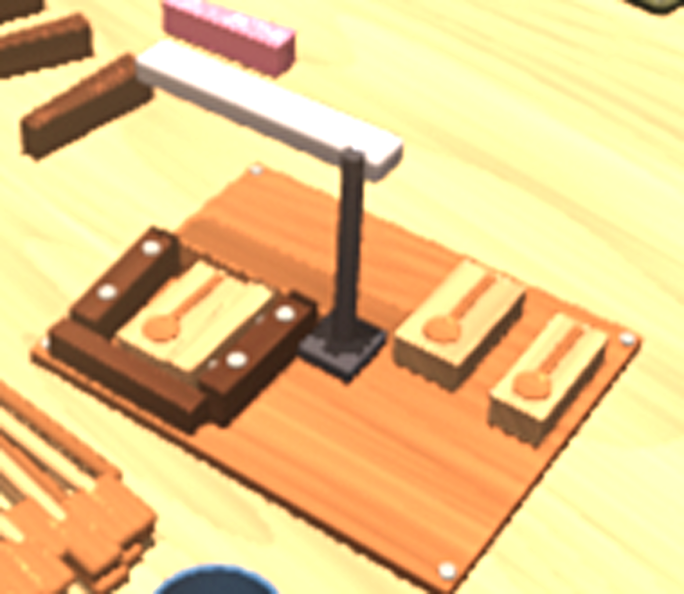

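```bash
python3 - <<'E'
from h import *
s=load('top0');P=pts(s);P2=pts(load('scene0'))
Z=P[:,:,2]
def rect(xy):
    c,(w,h),a=cv2.minAreaRect((xy*1000).astype(np.float32)); return np.round(c,1),round(w,1),round(h,1),round(a,2)
roi=np.zeros(Z.shape,bool);roi[100:240,110:270]=1
b=roi&(Z>.165)&(Z<.19);print('bar',b.sum(),rect(P[b][:,:2]),np.median(Z[b]))
bd=roi&(Z>.006)&(Z<.05);print('board',rect(P[bd][:,:2]),np.median(Z[roi&(Z>.006)&(Z<.018)]))
bb=(P2[...,2]>.165)&(P2[...,2]<.19)&(abs(P2[...,0]-.62)<.15)&(abs(P2[...,1]-.1)<.2);print('bar scene',bb.sum(),rect(P2[bb][:,:2]),np.median(P2[bb][:,2]))
# bar axis
xy=P[b][:,:2];w,V=np.linalg.eigh(np.cov(xy.T));ay=V[:,1];ay=ay if ay[1]>0 else -ay;ax=np.array([ay[1],-ay[0]]);print('ax',ax,np.arctan2(ax[1],ax[0]))
c=np.array(rect(xy)[0])/1000;o=c-ax*(-.019)-ay*(-.010);print('origin from bar',o)
# height map in jig frame
for nm,PP in(('top',P),('scene',P2)):
  q=PP[...,:2]-o;X=q@ax*1000;Y=q@ay*1000
  print(nm)
  zz=PP[...,2]*1000
  bdm=(zz>7)&(zz<17)&(X>-170)&(X<160)&(Y>-150)&(Y<280);print('board X',np.percentile(X[bdm],[.3,99.7]),'Y',np.percentile(Y[bdm],[.3,99.7]))
  for x0 in(20,40,60,80,95):
    m=(abs(X-x0)<5)&(Y>-110)&(Y<45)
    o_=np.argsort(Y[m]);yy=Y[m][o_];z_=zz[m][o_]
    bins=np.arange(-100,40,4);print(x0,' '.join(f'{int(bb)}:{np.median(z_[(yy>=bb)&(yy<bb+4)]):.0f}' if ((yy>=bb)&(yy<bb+4)).any() else f'{bb}:-' for bb in bins))
  for x0 in(-100,-70,-40):
    m=(abs(X-x0)<6)&(Y>60)&(Y<240)
    yy=Y[m];z_=zz[m];h=z_>28;v=np.sort(yy[h]);g=np.where(np.diff(v)>8)[0];print(x0,[ (round(a[0],1),round(a[-1],1)) for a in np.split(v,g+1) if len(a)])
E
```

```text
bar 1244 (array([645.8, 127.9]), 41.7, 199.7, 9.78) 0.18020177749280197
board (array([684. , 200.2]), 349.8, 379.9, 10.41) 0.010585840736631602
bar scene 1083 (array([646. , 129.5]), 41.9, 200.9, 7.67) 0.1825957261493295
ax [0.98519414 0.17144243] 0.1722935883151569
origin from bar [0.66280426 0.14100935]
top
board X [-143.6873881   124.25906837] Y [-101.46999748  231.94385728]
20 -100:- -96:- -92:- -88:- -84:- -80:- -76:- -72:- -68:- -64:- -60:- -56:- -52:- -48:- -44:- -40:- -36:- -32:- -28:- -24:- -20:- -16:- -12:- -8:- -4:- 0:- 4:- 8:- 12:- 16:- 20:- 24:- 28:- 32:- 36:-
40 -100:11 -96:12 -92:24 -88:43 -84:42 -80:43 -76:43 -72:41 -68:40 -64:10 -60:9 -56:13 -52:11 -48:13 -44:36 -40:36 -36:35 -32:37 -28:37 -24:38 -20:38 -16:39 -12:38 -8:37 -4:37 0:42 4:42 8:40 12:43 16:42 20:- 24:12 28:22 32:45 36:46
60 -100:9 -96:11 -92:11 -88:41 -84:44 -80:42 -76:42 -72:43 -68:43 -64:13 -60:11 -56:10 -52:11 -48:11 -44:37 -40:36 -36:37 -32:36 -28:38 -24:39 -20:37 -16:34 -12:38 -8:39 -4:35 0:36 4:41 8:41 12:44 16:42 20:- 24:8 28:24 32:45 36:41
80 -100:10 -96:11 -92:11 -88:13 -84:43 -80:42 -76:43 -72:
[... 1581 characters left out ...]
 -28:41 -24:41 -20:41 -16:41 -12:40 -8:40 -4:41 0:45 4:46 8:45 12:46 16:45 20:39 24:- 28:45 32:48 36:50
95 -100:- -96:- -92:- -88:- -84:47 -80:47 -76:46 -72:46 -68:45 -64:32 -60:39 -56:- -52:- -48:38 -44:40 -40:39 -36:38 -32:40 -28:37 -24:39 -20:39 -16:39 -12:39 -8:40 -4:40 0:46 4:46 8:45 12:44 16:44 20:35 24:- 28:47 32:47 36:48
-100 [(np.float64(105.8), np.float64(154.0)), (np.float64(184.0), np.float64(221.6))]
-70 [(np.float64(104.5), np.float64(154.9)), (np.float64(184.5), np.float64(222.0))]
-40 [(np.float64(61.8), np.float64(63.6)), (np.float64(75.3), np.float64(80.4)), (np.float64(89.1), np.float64(89.1)), (np.float64(106.7), np.float64(155.8)), (np.float64(184.5), np.float64(222.5))]
```

```bash
cat >> h.py <<'E'
def rel(target_pos,yaw_world=None,st=None):
    st=st or r.get_state();M=R.from_quat(st['eef_rot']).as_matrix();d=M.T@(np.array(target_pos)-st['tool_pos'])
    out=dict(d=d.round(4).tolist())
    x=M[:,0];cy=np.arctan2(x[1],x[0])
    if yaw_world is not None: out['yaw']=round(-((yaw_world-cy+np.pi/2)%np.pi-np.pi/2),3)
    out.update(tcp=np.array(st['tool_pos']).round(4).tolist(),yaw_now=round(cy,3),tilt=np.degrees(np.arctan2(np.hypot(M[0,2],M[1,2]),-M[2,2])).round(1),zaz=np.arctan2(M[1,2],M[0,2]).round(2),F=np.round(st['contact_force'],1).tolist(),op=round(st['opening'],3),t=round(st['clock'],2),q=np.round(st['q'],2).tolist())
    return out
E
python3 - <<'E'
from h import *
o0=np.array([.6628,.1410]);ax0=np.array([.98519,.17144]);ay0=np.array([-.17144,.98519])
for t in('top0','scene0'):
    P=pts(load(t));q=P[...,:2]-o0;X=q@ax0*1000;Y=q@ay0*1000;z=P[...,2]*1000
    def edge(sel_axis,lo,hi,along,alo,ahi,zmin,zmax,side):
        res=[]
        for a in np.arange(alo,ahi,6):
            m=(along>=a)&(along<a+6)&(sel_axis>lo)&(sel_axis<hi)&(z>zmin)&(z<zmax)
            if m.sum()>2: res.append((a+3,(np.percentile(sel_axis[m],97) if side>0 else np.percentile(sel_axis[m],3))))
        r_=np.array(res)
        if len(r_)<4:return None
        p=np.polyfit(r_[:,0],r_[:,1],1);e=r_[:,1]-np.polyval(p,r_[:,0]);k=abs(e)<2.5
        p=np.polyfit(r_[k,0],r_[k,1],1);return p.round(4),k.sum(),len(k)
    print(t)
    print('board near x',edge(X,-160,-110,Y,-95,225,7,18,-1))
    print('board far x',edge(X,110,150,Y,-95,225,7,18,1))
    print('board -y',edge(Y,-125,-95,X,-135,120,7,18,-1))
    print('board +y',edge(Y,215,250,X,-135,120,7,18,1))
    print('jaw face (dark top min y)',edge(Y,-8,22,X,10,100,42,55,-1))
    print('cheek face',edge(Y,-90,-50,X,10,100,41,55,1))
    print('block -y',edge(Y,-58,-20,X,10,100,32,43,-1))
    print('spareL -y',edge(Y,95,130,X,-110,-30,30,45,-1))
print(rel([.55,-.139,.2],.083))
E
```

```text
top0
board near x (array([-7.900000e-03, -1.417259e+02]), np.int64(54), 54)
board far x (array([-1.110000e-02,  1.253133e+02]), np.int64(33), 33)
board -y (array([ 8.800000e-03, -1.006575e+02]), np.int64(36), 36)
board +y (array([5.000000e-03, 2.314326e+02]), np.int64(29), 29)
jaw face (dark top min y) (array([0.0132, 1.8776]), np.int64(11), 12)
cheek face (array([  0.1257, -72.1702]), np.int64(12), 12)
block -y (array([ 1.63000e-02, -4.37744e+01]), np.int64(11), 12)
spareL -y (array([6.800000e-03, 1.058021e+02]), np.int64(14), 14)
scene0
board near x (array([-7.80000e-03, -1.38776e+02]), np.int64(38), 44)
board far x (array([-7.800000e-03,  1.287759e+02]), np.int64(54), 54)
board -y (array([ 3.300000e-03, -1.012442e+02]), np.int64(13), 14)
board +y (array([9.300000e-03, 2.324677e+02]), np.int64(43), 43)
jaw face (dark top min y) (array([0.0082, 1.9523]), np.int64(13), 15)
cheek face (array([  0.1107, -69.8331]), np.int64(15), 15)
block -y (array([ 6.3000e-03, -4.2983e+01]), np.int64(14), 15)
spareL -y (array([2.370000e-02, 1.081655e+02]), np.int64(14), 14)
{'d': [0.4467, -0.2746, 0.0384], 'yaw': np.float64(0.334), 'tcp': [0.2528, -0.571, 0.238], 'yaw_now': np.float64(0.417), 'tilt': np.float64(0.1), 'zaz': np.float64(2.07), 'F': [0.5, 0.2, 0.2], 'op': 0.998, 't': 0.1, 'q': [1.19, 0.69, -0.19, 1.57, 0.16, 0.9, -0.22]}
```

Candidates in the top view, by mid-thickness:
- (309,188) is 26 mm, wedge C.
- (345,190) is about 21 mm, wedge B.
- (379,196) is 32 mm, wedge D.
- (418,218) is 15 mm, wedge A.

The spare blocks measure 50 and 38 mm, so the 44 mm block is in the jig. That leaves a gap of 26 mm less a tenth of the depth. Only C (20 mm thin end, first touch at x = 60) bears along most of the block. It is the dark brown one, which the enlarged crop above confirms.

```bash
python3 - <<'E'
from h import *
for t,c in(('top0',(.599,-.137)),('scene0',(.599,-.137))):
    P=pts(load(t));m=(P[...,2]>.024)&(P[...,2]<.05)&(abs(P[...,0]-.599)<.085)&(abs(P[...,1]+.137)<.035)
    xy=P[m][:,:2];r_=cv2.minAreaRect((xy*1000).astype(np.float32));w,V=np.linalg.eigh(np.cov(xy.T));a=V[:,1]*np.sign(V[0,1]);print(t,m.sum(),r_,np.arctan2(a[1],a[0]).round(3),xy.mean(0).round(4),np.median(P[m][:,2]))
E
```

```text
top0 456 ((598.9029541015625, -131.5955352783203), (129.64613342285156, 30.933244705200195), 5.399814605712891) 0.08 [ 0.5932 -0.1324] 0.0325058812807113
scene0 304 ((599.669189453125, -129.45355224609375), (132.01629638671875, 33.79078674316406), 6.738694190979004) 0.1 [ 0.6062 -0.1284] 0.034965806618307727
```

play_rows([
  {"jaw":0.3,"dx":0.045,"dy":-0.02,"dz":0,"yaw":0.11},
  {"jaw":0.3,"dx":0.045,"dy":-0.02,"dz":0,"yaw":0.11},
  {"jaw":0.3,"dx":0.045,"dy":-0.02,"dz":0,"yaw":0.11},
  {"jaw":0.3,"dx":0.03,"dy":-0.04,"dz":0,"yaw":0},
  {"jaw":0.3,"dx":0.03,"dy":-0.04,"dz":0,"yaw":0},
])

```text
clock: 0.6
tool_pos: [0.4133, -0.3951, 0.2343]
eef_rot: [1.0, 0.026, -0.003, 0.001]
contact_force: [-0.1, -0.9, 0.3]
opening: 0.702
```

```bash
python3 - <<'E'
from h import *
print(rel([.549,-.1355,.12],.09))
E
```

```text
{'d': [0.1498, -0.2523, 0.113], 'yaw': np.float64(-0.038), 'tcp': [0.4133, -0.3951, 0.2343], 'yaw_now': np.float64(0.052), 'tilt': np.float64(0.4), 'zaz': np.float64(-2.92), 'F': [-0.1, -0.9, 0.3], 'op': 0.702, 't': 0.6, 'q': [0.72, 0.62, -0.06, 1.74, 0.06, 0.79, -0.89]}
```

play_rows([
  {"jaw":0.3,"dx":0.025,"dy":-0.042,"dz":0,"yaw":-0.038},
  {"jaw":0.3,"dx":0.025,"dy":-0.042,"dz":0,"yaw":0},
  {"jaw":0.3,"dx":0.025,"dy":-0.042,"dz":0,"yaw":0},
  {"jaw":0.3,"dx":0.025,"dy":-0.042,"dz":0,"yaw":0},
  {"jaw":0.3,"dx":0.025,"dy":-0.042,"dz":0.01,"yaw":0},
])

```text
clock: 1.1
tool_pos: [0.5222, -0.1711, 0.2231]
eef_rot: [0.999, 0.046, -0.003, 0.0]
contact_force: [0.7, -0.1, 0.8]
opening: 0.7
```

```bash
python3 - <<'E'
from h import *
print(rel([.549,-.1355,.12],.09))
E
```

```text
{'d': [0.0306, -0.033, 0.1029], 'yaw': np.float64(0.002), 'tcp': [0.5222, -0.1711, 0.2231], 'yaw_now': np.float64(0.092), 'tilt': np.float64(0.3), 'zaz': np.float64(-2.94), 'F': [0.7, -0.1, 0.8], 'op': 0.7, 't': 1.1, 'q': [0.26, 0.61, -0.04, 1.81, 0.04, 0.73, -1.29]}
```

play_rows([
  {"jaw":0.3,"dx":0.016,"dy":-0.018,"dz":0.02,"yaw":0},
  {"jaw":0.3,"dx":0.016,"dy":-0.018,"dz":0.03,"yaw":0},
  {"jaw":0.3,"dx":0,"dy":0,"dz":0.04,"yaw":0},
  {"jaw":0.3,"dx":0,"dy":0,"dz":0.03,"yaw":0},
  {"jaw":0.3,"dx":0,"dy":0,"dz":0.02,"yaw":0},
])

```text
clock: 1.6
tool_pos: [0.5578, -0.1171, 0.0795]
eef_rot: [0.998, 0.055, 0.002, -0.002]
contact_force: [0.0, 0.4, -0.4]
opening: 0.7
```

```bash
python3 - <<'E'
from h import *
print(rel([.549,-.1355,.010],.09))
s=snap('top','top1');f=s['frame'];cv2.imwrite('pics/t1.png',cv2.resize(f[120:270,240:400],None,fx=4,fy=4)[:,:,::-1])
s=snap('scene','scene1');f=s['frame'];cv2.imwrite('pics/s1.png',cv2.resize(f[130:280,180:340],None,fx=4,fy=4)[:,:,::-1])
E
```

```text
{'d': [-0.0111, 0.0177, 0.0693], 'yaw': np.float64(0.021), 'tcp': [0.5578, -0.1171, 0.0795], 'yaw_now': np.float64(0.111), 'tilt': np.float64(0.3), 'zaz': np.float64(0.98), 'F': [0.0, 0.4, -0.4], 'op': 0.7, 't': 1.6, 'q': [0.15, 0.85, -0.04, 1.86, 0.05, 0.43, -1.38]}
```

View pics/s1.png

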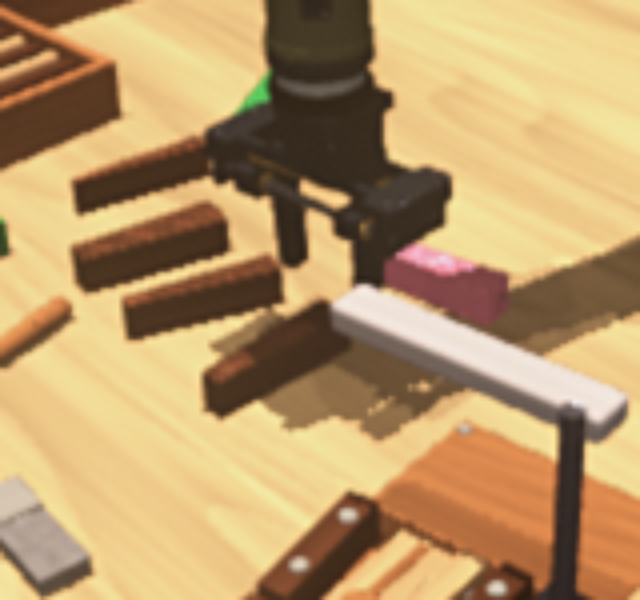

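View pics/t1.png

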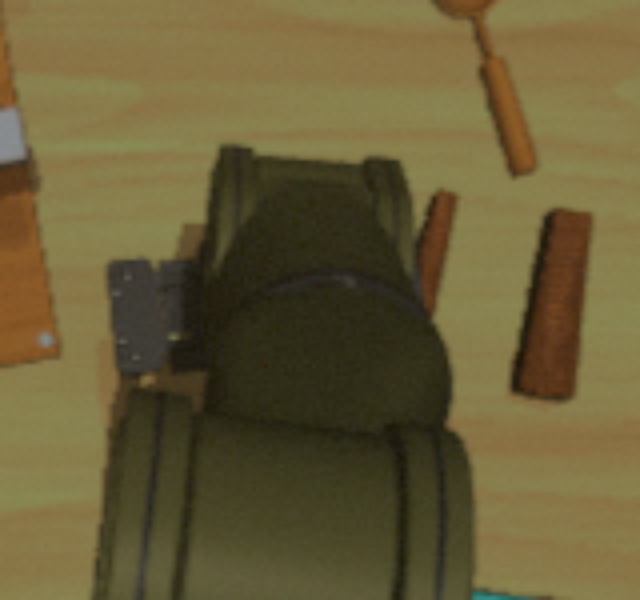

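The fingers are above and straddling wedge C (scene crop about (300,340)), about 2 cm off to the +y side. I'll correct that and then go down.

play_rows([
  {"jaw":0.3,"dx":-0.011,"dy":0.018,"dz":0,"yaw":0.02},
  {"jaw":0.3,"dx":0,"dy":0,"dz":0,"yaw":0},
  {"jaw":0.3,"dx":0,"dy":0,"dz":0,"yaw":0},
  {"jaw":0.3,"dx":0,"dy":0,"dz":0.02,"yaw":0},
  {"jaw":0.3,"dx":0,"dy":0,"dz":0.0,"yaw":0},
])

```text
clock: 2.2
tool_pos: [0.5505, -0.1357, 0.0624]
eef_rot: [0.999, 0.045, 0.003, -0.003]
contact_force: [0.0, 0.5, 0.4]
opening: 0.703
```

```bash
python3 - <<'E'
from h import *
print(rel([.549,-.1355,.008],.09))
E
```

```text
{'d': [-0.0018, -0.0, 0.0544], 'yaw': np.float64(0.001), 'tcp': [0.5505, -0.1357, 0.0624], 'yaw_now': np.float64(0.091), 'tilt': np.float64(0.5), 'zaz': np.float64(0.76), 'F': [0.0, 0.5, 0.4], 'op': 0.703, 't': 2.2, 'q': [0.18, 0.88, -0.03, 1.88, 0.05, 0.39, -1.37]}
```

play_rows([
  {"jaw":0.3,"dx":-0.001,"dy":0,"dz":0.02,"yaw":0},
  {"jaw":0.3,"dx":0,"dy":0,"dz":0.02,"yaw":0},
  {"jaw":0.3,"dx":0,"dy":0,"dz":0.008,"yaw":0},
  {"jaw":0.3,"dx":0,"dy":0,"dz":0,"yaw":0},
  {"jaw":0.3,"dx":0,"dy":0,"dz":0.0,"yaw":0},
])

```text
clock: 2.7
tool_pos: [0.5554, -0.1335, 0.0188]
eef_rot: [0.999, 0.047, 0.008, -0.002]
contact_force: [-0.1, 0.3, 0.8]
opening: 0.696
```

```bash
python3 - <<'E'
from h import *
print(rel([.549,-.1355,.008],.09))
E
```

```text
{'d': [-0.0067, 0.0014, 0.0107], 'yaw': np.float64(0.004), 'tcp': [0.5554, -0.1335, 0.0188], 'yaw_now': np.float64(0.094), 'tilt': np.float64(1.0), 'zaz': np.float64(0.34), 'F': [-0.1, 0.3, 0.8], 'op': 0.696, 't': 2.7, 'q': [0.18, 0.95, -0.03, 1.88, 0.06, 0.3, -1.37]}
```

play_rows([
  {"jaw":0.3,"dx":-0.007,"dy":0.001,"dz":0.01,"yaw":0},
  {"jaw":0.3,"dx":0,"dy":0,"dz":0,"yaw":0},
  {"jaw":0.9,"dx":0,"dy":0,"dz":0,"yaw":0},
  {"jaw":0.9,"dx":0,"dy":0,"dz":0,"yaw":0},
  {"jaw":0.9,"dx":0,"dy":0,"dz":0.0,"yaw":0},
], squeeze=40)

```text
clock: 3.2
tool_pos: [0.5525, -0.1352, 0.0133]
eef_rot: [0.999, 0.047, 0.012, -0.002]
contact_force: [-0.1, -0.1, 0.0]
opening: 0.454
```

```bash
python3 - <<'E'
from h import *
print(rel([.549,-.1355,.2],.09))
E
```

```text
{'d': [0.001, -0.0005, -0.1867], 'yaw': np.float64(0.004), 'tcp': [0.5525, -0.1352, 0.0133], 'yaw_now': np.float64(0.094), 'tilt': np.float64(1.4), 'zaz': np.float64(0.19), 'F': [-0.1, -0.1, 0.0], 'op': 0.454, 't': 3.2, 'q': [0.18, 0.96, -0.03, 1.89, 0.06, 0.27, -1.37]}
```

play_rows([
  {"jaw":0.5,"dx":-0.003,"dy":0,"dz":0.01,"yaw":0},
  {"jaw":0.5,"dx":0,"dy":0,"dz":0.003,"yaw":0},
  {"jaw":0.9,"dx":0,"dy":0,"dz":0,"yaw":0},
  {"jaw":0.9,"dx":0,"dy":0,"dz":0,"yaw":0},
  {"jaw":0.9,"dx":0,"dy":0,"dz":0.0,"yaw":0},
], squeeze=40)

```text
clock: 3.7
tool_pos: [0.5505, -0.1371, 0.0007]
eef_rot: [0.999, 0.046, 0.013, -0.001]
contact_force: [-0.0, -0.4, 3.2]
opening: 0.353
```

```bash
python3 - <<'E'
from h import *
print(rel([.549,-.1355,.2],.09))
E
```

```text
{'d': [0.0038, -0.0017, -0.1993], 'yaw': np.float64(0.003), 'tcp': [0.5505, -0.1371, 0.0007], 'yaw_now': np.float64(0.093), 'tilt': np.float64(1.5), 'zaz': np.float64(0.09), 'F': [-0.0, -0.4, 3.2], 'op': 0.353, 't': 3.7, 'q': [0.18, 0.98, -0.03, 1.9, 0.06, 0.24, -1.37]}
```

play_rows([
  {"jaw":0.9,"dx":0,"dy":0,"dz":-0.02,"yaw":0},
  {"jaw":0.9,"dx":0,"dy":0,"dz":-0.03,"yaw":0},
  {"jaw":0.9,"dx":0,"dy":0,"dz":-0.02,"yaw":0},
  {"jaw":0.9,"dx":0,"dy":-0.02,"dz":0,"yaw":-0.05},
  {"jaw":0.9,"dx":0,"dy":-0.04,"dz":0,"yaw":-0.05},
], squeeze=50)

```text
clock: 4.2
tool_pos: [0.5398, -0.0832, 0.0703]
eef_rot: [0.996, 0.093, 0.011, 0.002]
contact_force: [0.1, 0.6, -0.5]
opening: 0.358
```

```bash
cat >>h.py <<'E'
O=np.array([.6627,.1415]);AX=np.array([np.cos(.18),np.sin(.18)]);AY=np.array([-AX[1],AX[0]])
def J(x,y,z): return np.array([*(O+AX*x+AY*y),z])
def slot(x,z): return J(x,-.057+.05*x,z)
def jig(p): q=np.array(p)[:2]-O; return (q@AX).round(4),(q@AY).round(4)
E
python3 - <<'E'
from h import *
print(rel(slot(-.129,.06),.23))
E
```

```text
{'d': [0.0327, -0.1355, 0.0102], 'yaw': np.float64(-0.044), 'tcp': [0.5398, -0.0832, 0.0703], 'yaw_now': np.float64(0.186), 'tilt': np.float64(1.3), 'zaz': np.float64(-0.07), 'F': [0.1, 0.6, -0.5], 'op': 0.358, 't': 4.2, 'q': [0.09, 0.84, -0.03, 1.95, 0.07, 0.32, -1.39]}
```

play_rows([
  {"jaw":0.9,"dx":0.01,"dy":-0.04,"dz":0,"yaw":-0.02},
  {"jaw":0.9,"dx":0.01,"dy":-0.04,"dz":0,"yaw":0},
  {"jaw":0.9,"dx":0.005,"dy":-0.03,"dz":0,"yaw":0},
  {"jaw":0.9,"dx":0,"dy":0,"dz":0,"yaw":0},
  {"jaw":0.9,"dx":0,"dy":0,"dz":0,"yaw":0},
])

```text
clock: 4.7
tool_pos: [0.5398, 0.0404, 0.0679]
eef_rot: [0.994, 0.108, 0.009, -0.0]
contact_force: [-0.2, 0.3, -1.9]
opening: 0.355
```

```bash
python3 - <<'E'
from h import *
print(rel(slot(-.129,.04),.23))
E
```

```text
{'d': [0.01, -0.0137, 0.0281], 'yaw': np.float64(-0.015), 'tcp': [0.5398, 0.0404, 0.0679], 'yaw_now': np.float64(0.215), 'tilt': np.float64(1.0), 'zaz': np.float64(0.16), 'F': [-0.2, 0.3, -1.9], 'op': 0.355, 't': 4.7, 'q': [-0.16, 0.85, -0.0, 1.97, 0.01, 0.31, -1.52]}
```

play_rows([
  {"jaw":0.9,"dx":0.008,"dy":-0.013,"dz":0.01,"yaw":-0.015},
  {"jaw":0.9,"dx":0,"dy":0,"dz":0.01,"yaw":0},
  {"jaw":0.9,"dx":0,"dy":0,"dz":0.01,"yaw":0},
  {"jaw":0.9,"dx":0,"dy":0,"dz":0,"yaw":0},
  {"jaw":0.9,"dx":0,"dy":0,"dz":0,"yaw":0},
])

```text
clock: 5.2
tool_pos: [0.5454, 0.0511, 0.0338]
eef_rot: [0.994, 0.113, 0.008, 0.001]
contact_force: [-0.2, -0.3, -0.4]
opening: 0.352
```

```bash
python3 - <<'E'
from h import *
print(rel(slot(-.129,.02),.23), jig(r.get_state()['tool_pos']))
s=snap('top','top2');f=s['frame'];cv2.imwrite('pics/t2.png',cv2.convertScaleAbs(cv2.resize(f[110:260,120:300],None,fx=4,fy=4),alpha=1.5)[:,:,::-1])
s=snap('scene','scene2');f=s['frame'];cv2.imwrite('pics/s2.png',cv2.resize(f[150:330,220:400],None,fx=3.3,fy=3.3)[:,:,::-1])
E
```

```text
{'d': [0.0026, -0.0044, 0.0138], 'yaw': np.float64(-0.004), 'tcp': [0.5454, 0.0511, 0.0338], 'yaw_now': np.float64(0.226), 'tilt': np.float64(0.9), 'zaz': np.float64(0.0), 'F': [-0.2, -0.3, -0.4], 'op': 0.352, 't': 5.2, 'q': [-0.18, 0.91, 0.0, 1.95, 0.01, 0.26, -1.53]} (np.float64(-0.1316), np.float64(-0.068))
```

View pics/s2.png

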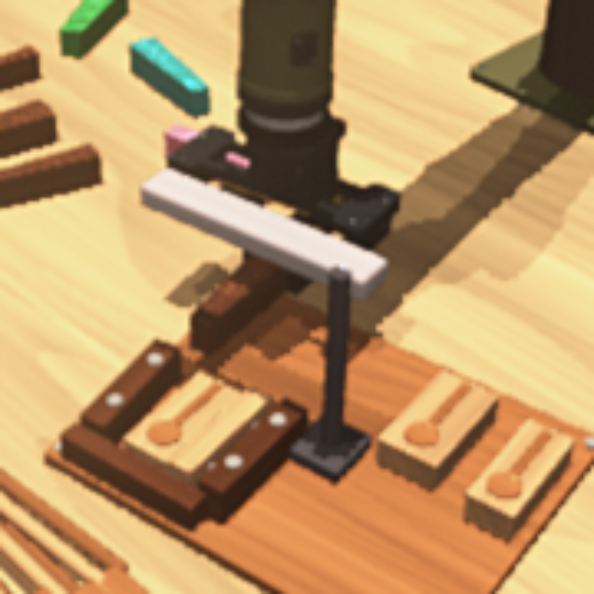

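View pics/t2.png

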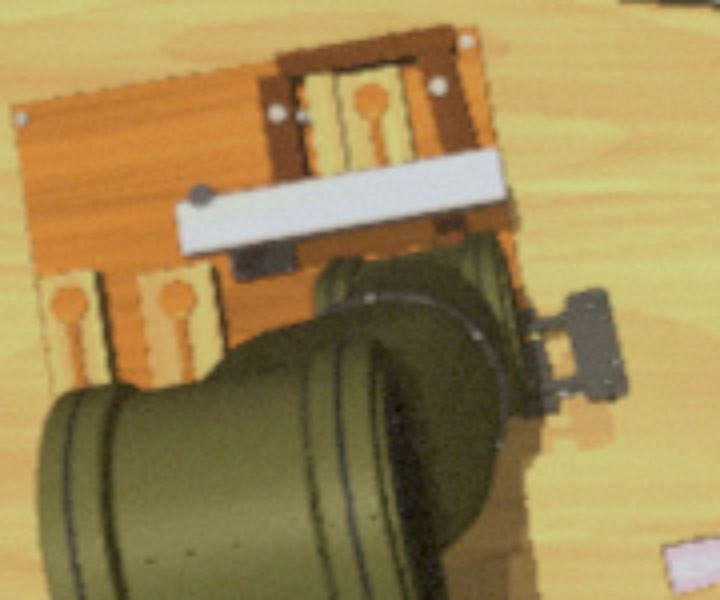

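In the scene crop, wedge C is in front of the mouth with its tip near (205,330), and it is lined up with the slot. Next I measure its line.

```bash
python3 - <<'E'
from h import *
P=pts(load('scene2'));q=P[...,:2]-O;X=q@AX*1e3;Y=q@AY*1e3;z=P[...,2]*1e3
for x in range(-80,0,8):
    m=(X>x)&(X<x+8)&(abs(Y+60)<30)&(z>60)&(z<80)
    if m.sum()>2: print(x+4,m.sum(),np.percentile(Y[m],[3,97]).round(1),np.median(z[m]).round(1))
E
```

```text
-76 24 [-74.9 -52.2] 67.8
-68 19 [-76. -52.] 67.6
-60 21 [-76.4 -51.7] 67.4
-52 19 [-74.1 -52.1] 67.8
-44 21 [-74.5 -52.6] 67.2
-36 23 [-74.3 -52.9] 66.6
-28 15 [-72.8 -52.5] 67.1
-20 26 [-72.3 -53.8] 65.7
-12 5 [-71.3 -56.2] 68.1
```

play_rows([
  {"jaw":0.9,"dx":0.002,"dy":-0.005,"dz":0,"yaw":-0.004},
  {"jaw":0.9,"dx":0,"dy":0,"dz":0.01,"yaw":0},
  {"jaw":0.9,"dx":0,"dy":0,"dz":0.007,"yaw":0},
  {"jaw":0.9,"dx":0,"dy":0,"dz":0,"yaw":0},
  {"jaw":0.9,"dx":0,"dy":0,"dz":0,"yaw":0},
])

```text
clock: 5.8
tool_pos: [0.5472, 0.0569, 0.0164]
eef_rot: [0.993, 0.115, 0.009, 0.001]
contact_force: [-0.2, -0.5, -0.7]
opening: 0.353
```

```bash
python3 - <<'E'
from h import *
print(rel(slot(-.085,.015),.23), jig(r.get_state()['tool_pos']))
E
```

```text
{'d': [0.0437, 0.0008, 0.0022], 'yaw': np.float64(-0.0), 'tcp': [0.5472, 0.0569, 0.0164], 'yaw_now': np.float64(0.23), 'tilt': np.float64(1.0), 'zaz': np.float64(0.03), 'F': [-0.2, -0.5, -0.7], 'op': 0.353, 't': 5.8, 'q': [-0.19, 0.95, 0.0, 1.94, 0.01, 0.23, -1.54]} (np.float64(-0.1288), np.float64(-0.0626))
```

play_rows([
  {"jaw":0.9,"dx":0.012,"dy":0.001,"dz":0,"yaw":0},
  {"jaw":0.9,"dx":0.012,"dy":0,"dz":0,"yaw":0},
  {"jaw":0.9,"dx":0.01,"dy":0,"dz":0,"yaw":0},
  {"jaw":0.9,"dx":0,"dy":0,"dz":0,"yaw":0},
  {"jaw":0.9,"dx":0,"dy":0,"dz":0,"yaw":0},
])

```text
clock: 6.3
tool_pos: [0.5802, 0.0632, 0.0169]
eef_rot: [0.993, 0.114, 0.008, 0.001]
contact_force: [-1.1, -0.3, -0.3]
opening: 0.355
```

```bash
python3 - <<'E'
from h import *
print(rel(slot(-.085,.015),.23), jig(r.get_state()['tool_pos']))
E
```

```text
{'d': [0.0102, -0.0005, 0.0021], 'yaw': np.float64(-0.001), 'tcp': [0.5802, 0.0632, 0.0169], 'yaw_now': np.float64(0.229), 'tilt': np.float64(0.9), 'zaz': np.float64(-0.02), 'F': [-1.1, -0.3, -0.3], 'op': 0.355, 't': 6.3, 'q': [-0.19, 0.96, 0.0, 1.84, 0.01, 0.32, -1.54]} (np.float64(-0.0952), np.float64(-0.0623))
```

play_rows([
  {"jaw":0.9,"dx":0.008,"dy":0,"dz":0,"yaw":0},
  {"jaw":0.9,"dx":0,"dy":0,"dz":0,"yaw":0},
  {"jaw":0.9,"dx":0,"dy":0,"dz":0.005,"yaw":0},
  {"jaw":0.9,"dx":0,"dy":0,"dz":0,"yaw":0},
  {"jaw":0.9,"dx":0,"dy":0,"dz":0,"yaw":0},
])

```text
clock: 6.8
tool_pos: [0.5877, 0.0647, 0.0127]
eef_rot: [0.993, 0.114, 0.007, 0.001]
contact_force: [0.5, 0.3, 1.1]
opening: 0.357
```

```bash
python3 - <<'E'
from h import *
print(rel(slot(-.085,.015),.23), jig(r.get_state()['tool_pos']))
s=snap('scene','scene3');f=s['frame'];cv2.imwrite('pics/s3.png',cv2.resize(f[170:330,220:380],None,fx=3.7,fy=3.7)[:,:,::-1])
E
```

```text
{'d': [0.0026, -0.0007, -0.0022], 'yaw': np.float64(-0.001), 'tcp': [0.5877, 0.0647, 0.0127], 'yaw_now': np.float64(0.229), 'tilt': np.float64(0.9), 'zaz': np.float64(-0.04), 'F': [0.5, 0.3, 1.1], 'op': 0.357, 't': 6.8, 'q': [-0.19, 0.98, 0.0, 1.82, 0.01, 0.33, -1.54]} (np.float64(-0.0876), np.float64(-0.0621))
```

View pics/s3.png

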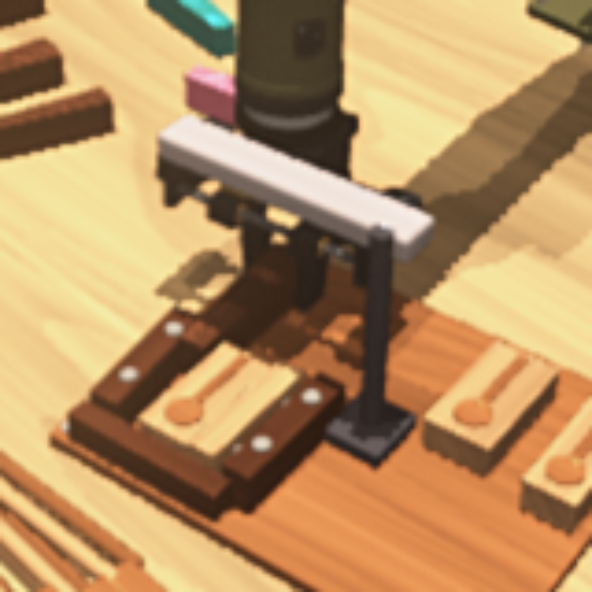

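The wedge tip is in the mouth, between block and cheek (crop about (200,330)), and it lies on the board. I let go and rise, then get the lean by reaching out beyond the arm's limit.

play_rows([
  {"jaw":0.45,"dx":0,"dy":0,"dz":0,"yaw":0},
  {"jaw":0.4,"dx":0,"dy":0,"dz":0,"yaw":0},
  {"jaw":0.4,"dx":-0.001,"dy":0,"dz":-0.015,"yaw":0},
  {"jaw":0.4,"dx":-0.005,"dy":0,"dz":-0.04,"yaw":0},
  {"jaw":0.4,"dx":-0.01,"dy":0,"dz":-0.05,"yaw":0},
])

```text
clock: 7.35
tool_pos: [0.5667, 0.0603, 0.1153]
eef_rot: [0.993, 0.114, 0.001, 0.002]
contact_force: [1.3, 0.3, 0.7]
opening: 0.599
```

play_rows([
  {"jaw":0.4,"dx":-0.01,"dy":0,"dz":-0.045,"yaw":0},
  {"jaw":0.4,"dx":0,"dy":0,"dz":-0.05,"yaw":0},
  {"jaw":0.4,"dx":0,"dy":0,"dz":-0.05,"yaw":0},
  {"jaw":1,"dx":0,"dy":0,"dz":-0.05,"yaw":0},
  {"jaw":1,"dx":0.0,"dy":0,"dz":-0.02,"yaw":0},
])

```text
clock: 7.85
tool_pos: [0.5521, 0.0595, 0.3388]
eef_rot: [0.993, 0.115, 0.003, 0.0]
contact_force: [0.5, 0.1, -0.1]
opening: 0.443
```

```bash
python3 - <<'E'
from h import *
print(rel([.85,.15,.35],.2))
s=snap('scene','scene4');f=s['frame'];cv2.imwrite('pics/s4.png',cv2.resize(f[130:330,210:410],None,fx=3,fy=3)[:,:,::-1])
E
```

```text
{'d': [0.3108, -0.0198, -0.0093], 'yaw': np.float64(0.031), 'tcp': [0.5521, 0.0595, 0.3388], 'yaw_now': np.float64(0.231), 'tilt': np.float64(0.4), 'zaz': np.float64(-0.03), 'F': [0.5, 0.1, -0.1], 'op': 0.443, 't': 7.85, 'q': [-0.2, 0.48, 0.02, 1.65, -0.01, 1.01, -1.52]}
```

View pics/s4.png

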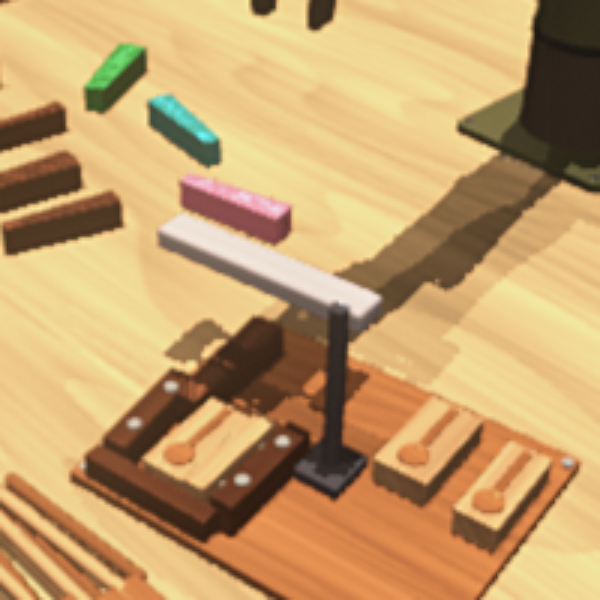

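Wedge C lies on the board with its tip in the mouth (crop about (210,350)). Now I reach outwards, high above the lamp.

play_rows([
  {"jaw":1,"dx":0.05,"dy":0,"dz":-0.01,"yaw":0},
  {"jaw":1,"dx":0.05,"dy":0,"dz":-0.01,"yaw":0},
  {"jaw":1,"dx":0.05,"dy":0,"dz":-0.01,"yaw":0},
  {"jaw":1,"dx":0.05,"dy":0,"dz":0,"yaw":0},
  {"jaw":1,"dx":0.05,"dy":0,"dz":0,"yaw":0},
])

```text
clock: 8.4
tool_pos: [0.7724, 0.1125, 0.3734]
eef_rot: [0.993, 0.115, -0.002, -0.0]
contact_force: [2.0, 0.7, -0.1]
opening: 0.002
```

play_rows([
  {"jaw":1,"dx":0.05,"dy":0,"dz":0,"yaw":0},
  {"jaw":1,"dx":0.05,"dy":0,"dz":0,"yaw":0},
  {"jaw":1,"dx":0.05,"dy":0,"dz":0,"yaw":0},
  {"jaw":1,"dx":0.05,"dy":0,"dz":0,"yaw":0},
  {"jaw":1,"dx":0.05,"dy":0,"dz":0,"yaw":0},
])

```text
clock: 8.9
tool_pos: [0.8289, 0.1327, 0.3497]
eef_rot: [0.99, 0.142, -0.004, 0.015]
contact_force: [0.8, 1.1, 0.8]
opening: 0.006
```

```bash
python3 - <<'E'
from h import *
print(rel([.85,.15,.35],.2))
E
```

```text
{'d': [0.0251, -0.0107, -0.0009], 'yaw': np.float64(0.085), 'tcp': [0.8289, 0.1327, 0.3497], 'yaw_now': np.float64(0.285), 'tilt': np.float64(1.8), 'zaz': np.float64(-1.68), 'F': [0.8, 1.1, 0.8], 'op': 0.006, 't': 8.9, 'q': [-0.18, 1.12, -0.5, 0.21, 0.5, 1.85, -1.56]}
```

play_rows([
  {"jaw":1,"dx":0.0,"dy":0,"dz":-0.05,"yaw":0},
  {"jaw":1,"dx":0.0,"dy":0,"dz":-0.05,"yaw":0},
  {"jaw":1,"dx":0.0,"dy":0,"dz":-0.05,"yaw":0},
  {"jaw":1,"dx":0.02,"dy":0,"dz":-0.05,"yaw":0},
  {"jaw":1,"dx":0.02,"dy":0,"dz":-0.05,"yaw":0},
])

```text
clock: 9.4
tool_pos: [0.7658, 0.1463, 0.5084]
eef_rot: [0.987, 0.158, 0.021, -0.011]
contact_force: [0.6, -0.5, 0.0]
opening: 0.007
```

```bash
python3 - <<'E'
from h import *
print(rel([.85,.15,.35],.2))
E
```

```text
{'d': [0.074, 0.0253, 0.1615], 'yaw': np.float64(0.118), 'tcp': [0.7658, 0.1463, 0.5084], 'yaw_now': np.float64(0.318), 'tilt': np.float64(2.7), 'zaz': np.float64(0.65), 'F': [0.6, -0.5, 0.0], 'op': 0.007, 't': 9.4, 'q': [-0.27, 0.97, 0.56, 0.14, -0.55, 2.01, -1.45]}
```

play_rows([
  {"jaw":1,"dx":0.02,"dy":0,"dz":-0.05,"yaw":0},
  {"jaw":1,"dx":0.02,"dy":0,"dz":-0.05,"yaw":0},
  {"jaw":1,"dx":0.02,"dy":0,"dz":-0.05,"yaw":0},
  {"jaw":1,"dx":0.02,"dy":0,"dz":-0.05,"yaw":0},
  {"jaw":1,"dx":0.02,"dy":0,"dz":-0.05,"yaw":0},
])

```text
clock: 9.9
tool_pos: [0.7026, 0.1415, 0.6459]
eef_rot: [0.984, 0.156, 0.082, -0.014]
contact_force: [1.0, 0.2, 0.6]
opening: 0.003
```

```bash
python3 - <<'E'
from h import *
print(rel([.85,.15,.35],.2))
E
```

```text
{'d': [0.0915, 0.038, 0.3154], 'yaw': np.float64(0.114), 'tcp': [0.7026, 0.1415, 0.6459], 'yaw_now': np.float64(0.314), 'tilt': np.float64(9.6), 'zaz': np.float64(0.32), 'F': [1.0, 0.2, 0.6], 'op': 0.003, 't': 9.9, 'q': [-0.3, 0.81, 0.99, 0.14, -0.93, 2.08, -1.43]}
```

The lean is growing (9.6°, the right way). I go on.

play_rows([
  {"jaw":1,"dx":0.03,"dy":0,"dz":-0.05,"yaw":0},
  {"jaw":1,"dx":0.03,"dy":0,"dz":-0.05,"yaw":0},
  {"jaw":1,"dx":0.03,"dy":0,"dz":-0.05,"yaw":0},
  {"jaw":1,"dx":0.03,"dy":0,"dz":-0.05,"yaw":0},
  {"jaw":1,"dx":0.03,"dy":0,"dz":-0.05,"yaw":0},
])

```text
clock: 10.4
tool_pos: [0.6504, 0.1417, 0.746]
eef_rot: [0.976, 0.154, 0.153, -0.019]
contact_force: [-0.8, -0.3, -0.6]
opening: 0.001
```

```bash
python3 - <<'E'
from h import *
print(rel([.85,.15,.35],.2))
E
```

```text
{'d': [0.0625, 0.0495, 0.4363], 'yaw': np.float64(0.114), 'tcp': [0.6504, 0.1417, 0.746], 'yaw_now': np.float64(0.314), 'tilt': np.float64(17.8), 'zaz': np.float64(0.28), 'F': [-0.8, -0.3, -0.6], 'op': 0.001, 't': 10.4, 'q': [-0.33, 0.67, 1.03, 0.14, -0.94, 2.09, -1.45]}
```

play_rows([
  {"jaw":1,"dx":0.035,"dy":0,"dz":-0.045,"yaw":0},
  {"jaw":1,"dx":0.035,"dy":0,"dz":-0.045,"yaw":0},
  {"jaw":1,"dx":0.035,"dy":0,"dz":-0.045,"yaw":0},
  {"jaw":1,"dx":0.035,"dy":0,"dz":-0.045,"yaw":0},
  {"jaw":1,"dx":0.035,"dy":0,"dz":-0.045,"yaw":0},
])

```text
clock: 10.9
tool_pos: [0.6068, 0.1435, 0.827]
eef_rot: [0.962, 0.151, 0.228, -0.025]
contact_force: [0.1, -0.4, -0.2]
opening: 0.006
```

play_rows([
  {"jaw":1,"dx":0.035,"dy":0,"dz":-0.045,"yaw":0},
  {"jaw":1,"dx":0.035,"dy":0,"dz":-0.045,"yaw":0},
  {"jaw":1,"dx":0.035,"dy":0,"dz":-0.045,"yaw":0},
  {"jaw":1,"dx":0.035,"dy":0,"dz":-0.045,"yaw":0},
  {"jaw":1,"dx":0.035,"dy":0,"dz":-0.045,"yaw":0},
])

```text
clock: 11.4
tool_pos: [0.5486, 0.1388, 0.9066]
eef_rot: [0.941, 0.148, 0.302, -0.032]
contact_force: [0.0, -0.2, 0.6]
opening: 0.004
```

```bash
python3 - <<'E'
from h import *
print(rel([.5,.05,.3],.2))
E
```

```text
{'d': [-0.4108, 0.0528, 0.4546], 'yaw': np.float64(0.123), 'tcp': [0.5486, 0.1388, 0.9066], 'yaw_now': np.float64(0.323), 'tilt': np.float64(35.3), 'zaz': np.float64(0.26), 'F': [0.0, -0.2, 0.6], 'op': 0.004, 't': 11.4, 'q': [-0.44, 0.42, 1.03, 0.14, -0.86, 2.02, -1.48]}
```

```bash
python3 - <<'E'
from h import *
D=[([1.188,.689,1.565,.902],[.253,-.572,.239]),([-.19,.98,1.82,.33],[.5877,.0647,.0127]),([-.2,.48,1.65,1.01],[.5521,.0595,.3388]),([.18,.88,1.88,.39],[.5505,-.1357,.0624]),([.72,.62,1.74,.79],[.4133,-.3951,.2343])]
A=[];b=[]
for (q1,q2,q4,q6),p in D:
    s2,s4,s6=q2,q2+q4,q2+q4+q6
    A.append([0,np.sin(s2),np.sin(s4),np.sin(s6)]);b.append(np.hypot(p[0],p[1]))
    A.append([1,np.cos(s2),np.cos(s4),np.cos(s6)]);b.append(p[2])
    print(q1+np.arctan2(p[1],p[0]))
x,res,_,_=np.linalg.lstsq(np.array(A),np.array(b),rcond=None);print(x,np.array(A)@x-b)
# general FK : Rz(q1')Ry(q2)Rz(q3)Ry(q4)Rz(q5)Ry(q6)Rz(q7); test on tilted pose
def fk(q,x=x,s1=-1,s3=1,s5=1,off=.1):
    e=lambda a,t:R.from_euler(a,t)
    r1=e('z',s1*q[0])*e('y',q[1]);p=np.array([0,0,x[0]])+r1.apply([0,0,x[1]])
    r2=r1*e('z',s3*q[2])*e('y',q[3]);p=p+r2.apply([0,0,x[2]])
    r3=r2*e('z',s5*q[4])*e('y',q[5]);p=p+r3.apply([0,0,x[3]]);return p,r3.apply([0,0,1])
for q in([-.44,.42,1.03,.14,-.86,2.02],[-.27,.97,.56,.14,-.55,2.01],[-.2,.48,.02,1.65,-.01,1.01]):
  for s3 in(1,-1):
    p,z=fk(q,s3=s3,s5=s3);print(p.round(3),z.round(3))
print(rel([.5,.05,.3]))
E
```

```text
0.03364229039669531
-0.08035137019124036
-0.09264401573978977
-0.061684839217250015
-0.04288835888366305
[0.1977399  0.57144447 0.34207096 0.18340042] [ 5.02893486e-04  5.03460120e-04  4.82113305e-05 -2.34763715e-03
 -1.15768522e-03  9.35542263e-04 -6.99127151e-04 -1.42425691e-03
 -3.24063048e-04  2.33289168e-03]
[0.426 0.265 0.869] [ 0.476  0.329 -0.816]
[0.476 0.159 0.869] [ 0.557  0.157 -0.816]
[0.748 0.228 0.496] [ 0.049 -0.014 -0.999]
[0.759 0.189 0.496] [ 0.035  0.037 -0.999]
[0.542 0.117 0.34 ] [ 0.001  0.001 -1.   ]
[0.544 0.103 0.34 ] [ 0.002 -0.    -1.   ]
{'d': [-0.4108, 0.0528, 0.4546], 'tcp': [0.5486, 0.1388, 0.9066], 'yaw_now': np.float64(0.323), 'tilt': np.float64(35.3), 'zaz': np.float64(0.26), 'F': [0.0, -0.2, 0.6], 'op': 0.004, 't': 11.4, 'q': [-0.44, 0.42, 1.03, 0.14, -0.86, 2.02, -1.48]}
```

```bash
cat > ik.py <<'E'
from h import *
from scipy.optimize import least_squares
e=lambda a,t:R.from_euler(a,t)
def fk(q,x,s=-1):
    d,a,b,L,ax_,bx,cx,dy=x
    r0=e('z',-q[0]);p=np.array([0,0,d])+r0.apply([0,dy,0])
    r1=r0*e('y',q[1]);p=p+r1.apply([ax_,0,a])
    r2=r1*e('z',s*q[2])*e('y',q[3]);p=p+r2.apply([bx,0,b])
    r3=r2*e('z',s*q[4])*e('y',q[5]);p=p+r3.apply([cx,0,L]);return p,r3.apply([0,0,1])
D=[([1.188,.689,-.195,1.565,.157,.902],[.253,-.572,.239]),([-.19,.98,0,1.82,.01,.33],[.5877,.0647,.0127]),([-.2,.48,.02,1.65,-.01,1.01],[.5521,.0595,.3388]),([.18,.88,-.03,1.88,.05,.39],[.5505,-.1357,.0624]),([.72,.62,-.06,1.74,.06,.79],[.4133,-.3951,.2343]),
([-.44,.42,1.03,.14,-.86,2.02],[.5486,.1388,.9066]),([-.27,.97,.56,.14,-.55,2.01],[.7658,.1463,.5084]),([-.3,.81,.99,.14,-.93,2.08],[.7026,.1415,.6459]),([-.18,1.12,-.5,.21,.5,1.85],[.8289,.1327,.3497])]
sol=least_squares(lambda x:np.concatenate([fk(q,x)[0]-p for q,p in D]+[0.02*x[4:]]),[.2,.4,.4,.25,0,0,0,0])
X=sol.x
E
python3 - <<'E'
from ik import *
print(X.round(3));print(np.round([np.linalg.norm(fk(q,X)[0]-p) for q,p in D],3)); print(fk(D[5][0],X))
lo=[-3.01,-.46,-1.47,.13,-1,.04];hi=[3.01,2.08,1.51,2.56,4.14,2.09]
for tilt in(25,30,35,40):
  for x in(-.14,-.05):
    t=np.radians(tilt);zd=np.array([np.sin(t)*np.cos(.24),np.sin(t)*np.sin(.24),-np.cos(t)]);P=slot(x,.035)
    best=None
    for g in(-1.,-.5,0,.5,1.):
      f=least_squares(lambda q:np.concatenate([(fk(q,X)[0]-P)*10,(fk(q,X)[1]-zd)*2]),[-.2,1.2,g,1.8,-g/2,.2],bounds=(lo,hi))
      if best is None or f.cost<best.cost:best=f
    p,z=fk(best.x,X);print(tilt,x,best.cost.round(5),best.x.round(2),(p-P).round(3),(z-zd).round(3))
E
```

```text
[ 0.313  0.565  0.351  0.293 -0.004 -0.004  0.003 -0.044]
[0.006 0.005 0.002 0.005 0.003 0.009 0.006 0.014 0.016]
(array([0.54832223, 0.13710799, 0.89791898]), array([ 0.55701111,  0.15665462, -0.81559668]))
25 -0.14 0.0 [ 0.16  1.01 -0.53  2.29  2.53  0.66] [0. 0. 0.] [-0.  0. -0.]
25 -0.05 0.0 [ 0.1   1.   -0.47  2.04  2.32  0.44] [0. 0. 0.] [0. 0. 0.]
30 -0.14 0.0 [ 0.18  1.06 -0.56  2.35  2.64  0.82] [ 0.  0. -0.] [-0.  0. -0.]
30 -0.05 0.0 [ 0.06  1.   -0.38  2.11  2.67  0.53] [-0.  0. -0.] [ 0.  0. -0.]
35 -0.14 0.0 [ 0.14  1.09 -0.48  2.42  2.82  0.97] [-0.  0. -0.] [-0.  0. -0.]
35 -0.05 0.0 [ 0.06  1.03 -0.37  2.17  2.82  0.68] [ 0. -0.  0.] [0. 0. 0.]
40 -0.14 0.0 [ 0.17  1.16 -0.53  2.47  2.86  1.16] [-0. -0. -0.] [-0.  0. -0.]
40 -0.05 0.0 [ 0.21  1.13 -0.61  2.21  2.73  0.89] [0. 0. 0.] [-0.  0.  0.]
```

```bash
python3 - <<'E'
from ik import *
lo=[-3.01,-.46,-1.47,.13,-1,.04];hi=[3.01,2.08,1.51,2.56,1.9,2.09]
for tilt in(20,25,30,35):
  for x in(-.14,-.06):
   for az in(.0,.24,.5):
    t=np.radians(tilt);zd=np.array([np.sin(t)*np.cos(az),np.sin(t)*np.sin(az),-np.cos(t)]);P=slot(x,.035)
    S=[]
    for g in(-1.3,-.7,0,.7,1.3):
     for q5 in(-.8,.5,1.5):
      f=least_squares(lambda q:np.concatenate([(fk(q,X)[0]-P)*10,(fk(q,X)[1]-zd)*2]),[-.2,1.2,g,1.8,q5,.3],bounds=(lo,hi))
      S.append(f)
    best=min(S,key=lambda f:f.cost)
    print(tilt,x,az,best.cost.round(5),best.x.round(2))
E
```

```text
20 -0.14 0.0 0.00052 [ 0.45  1.43 -1.37  2.18  1.9   1.39]
20 -0.14 0.24 0.0008 [ 0.51  1.48 -1.45  2.17  1.9   1.38]
20 -0.14 0.5 0.0 [ 0.56  1.44 -1.38  2.17  1.9   1.19]
20 -0.06 0.0 0.0 [ 0.08  1.   -0.51  2.    1.9   0.5 ]
20 -0.06 0.24 0.0 [ 0.19  1.04 -0.64  1.99  1.9   0.51]
20 -0.06 0.5 0.0 [ 0.24  1.04 -0.65  1.97  1.84  0.41]
25 -0.14 0.0 0.01884 [ 0.43  1.41 -1.37  2.18  1.9   1.41]
25 -0.14 0.24 0.02094 [ 0.52  1.49 -1.47  2.18  1.9   1.38]
25 -0.14 0.5 0.01035 [ 0.6   1.5  -1.47  2.17  1.9   1.25]
25 -0.06 0.0 0.00463 [ 0.32  1.22 -1.03  2.    1.9   1.  ]
25 -0.06 0.24 0.00559 [ 0.42  1.28 -1.14  1.99  1.9   0.98]
25 -0.06 0.5 0.00097 [ 0.51  1.36 -1.24  1.98  1.9   0.96]
30 -0.14 0.0 0.06279 [ 0.41  1.4  -1.36  2.19  1.9   1.42]
30 -0.14 0.24 0.06805 [ 0.53  1.48 -1.47  2.18  1.9   1.36]
30 -0.14 0.5 0.04228 [ 0.63  1.5  -1.47  2.16  1.9   1.19]
30 -0.06 0.0 0.0336 [ 0.3  1.2 -1.   2.   1.9  1. ]
30 -0.06 0.24 0.03691 [ 0.43  1.28 -1.15  1.99  1.9   0.97]
30 -0.06 0.5 0.01822 [ 0.54  1.39 -1.28  1.98  1.9   0.95]
35 -0.14 0.0 0.13123 [ 0.38  1.38 -1.34  2.2   1.9   1.45]
35 -0.14 0.24 0.14183 [ 0.54  1.47 -1.47  2.18  1.9   1.34]
35 -0.14 0.5 0.0938 [ 0.67  1.51 -1.47  2.16  1.9   1.13]
35 -0.06 0.0 0.08846 [ 0.27  1.18 -0.97  2.    1.9   1.  ]
35 -0.06 0.24 0.09543 [ 0.44  1.29 -1.17  1.98  1.9   0.96]
35 -0.06 0.5 0.05539 [ 0.59  1.43 -1.33  1.97  1.9   0.94]
```

```bash
cat >> ik.py <<'E'
def fkR(q,x=None,s=-1):
    x=X if x is None else x
    p,_=fk(q,x); r3=e('z',-q[0])*e('y',q[1])*e('z',s*q[2])*e('y',q[3])*e('z',s*q[4])*e('y',q[5])*e('z',s*q[6]); return p,r3
LO=np.array([-3.01,-.46,-1.47,.13,-1,.04,-2.66]);HI=np.array([3.01,2.08,1.51,2.56,4.14,2.09,2.66])
def step(q,P,Rt,lam=.05):
    def f(v):
        p,rr=fkR(v); return np.concatenate([(p-P)*10,(Rt*rr.inv()).as_rotvec()*3,lam*(v-q)])
    return least_squares(f,np.clip(q,LO+1e-6,HI-1e-6),bounds=(LO,HI)).x
E
python3 - <<'E'
from ik import *
st=r.get_state();q=np.array(st['q']);Rm=R.from_quat(st['eef_rot'])
p,rr=fkR(q);C=rr.inv()*Rm;print('tool const',C.as_rotvec(),p,st['tool_pos'])
q0=np.array([1.188,.689,-.195,1.565,.157,.902,-.215]);print('at start',(fkR(q0)[1].inv()*R.from_quat([.97835,.20693,-.0002,-.0008])).as_rotvec())
import itertools
def run(way,yawtot,n=30,verbose=True):
    qq=q.copy();pc=fkR(qq)[0];Rt=fkR(qq)[1];out=[]
    for k,(w,yw) in enumerate(zip(way,yawtot)):
        ps=pc
        for i in range(n):
            Rt=Rt*R.from_euler('z',yw/n)
            pc=ps+(np.array(w)-ps)*(i+1)/n
            qn=step(qq,pc,Rt);out.append(abs(qn-qq).max());qq=qn
        p,rr=fkR(qq);print(w,qq.round(2),'err',np.linalg.norm(p-pc).round(3),(Rt*rr.inv()).magnitude().round(2),'maxstep',max(out[-n:]).round(2))
hd=slot(-.13,.04)
print('direct');run([[.45,.05,.5],[.42,.04,.2],hd],[-1.5,-1.64,0])
print('side');run([[.45,-.3,.5],[.42,-.3,.22],[.45,-.1,.2],hd],[-1.5,-1.64,0,0])
print('side noyaw');run([[.45,-.3,.5],[.42,-.3,.22],[.45,-.1,.2],hd],[0,0,0,0])
E
```

```text
tool const [-6.16573867e-17 -9.24860800e-17  1.57079633e+00] [0.54851991 0.13429172 0.89802636] [0.54858519 0.13876765 0.90659287]
at start [2.56075333e-03 1.47030253e-03 1.57072601e+00]
directTraceback (most recent call last):
  File "<stdin>", line 16, in <module>
  File "<stdin>", line 14, in run
AttributeError: 'float' object has no attribute 'round'
```

```bash
cat >> ik.py <<'E'
def run(q,way,yawtot,n=25):
    qq=np.array(q);pc=fkR(qq)[0];Rt=fkR(qq)[1]
    for k,(w,yw) in enumerate(zip(way,yawtot)):
        ps=pc;out=[]
        for i in range(n):
            Rt=Rt*R.from_euler('z',yw/n)
            pc=ps+(np.array(w)-ps)*(i+1)/n
            qn=step(qq,pc,Rt);out.append(abs(qn-qq).max());qq=qn
        p,rr=fkR(qq);print(np.round(w,2),qq.round(2),'err',round(float(np.linalg.norm(p-pc)),3),round(float((Rt*rr.inv()).magnitude()),2),'maxstep',round(float(max(out)),2))
    return qq
E
python3 - <<'E'
from ik import *
q=np.array(r.get_state()['q']);hd=slot(-.13,.04)
print('direct');run(q,[[.45,.05,.5],[.42,.04,.2],hd],[-1.5,-1.64,0])
print('side');run(q,[[.45,-.3,.5],[.42,-.3,.22],[.45,-.1,.2],hd],[-1.5,-1.64,0,0])
print('side noyaw');run(q,[[.45,-.3,.5],[.42,-.3,.22],[.45,-.1,.2],hd],[0,0,0,0])
print('left');run(q,[[.45,.4,.5],[.42,.4,.22],[.45,.2,.2],hd],[-1.5,-1.64,0,0])
print('left noyaw');run(q,[[.45,.4,.5],[.42,.4,.22],[.45,.2,.2],hd],[0,0,0,0])
E
```

```text
direct
[0.45 0.05 0.5 ] [-1.36 -0.29  0.89  2.1   0.53  0.66 -0.51] err 0.0 0.0 maxstep 0.33
[0.42 0.04 0.2 ] [-2.05 -0.46  1.51  2.56  1.49  0.54  0.13] err 0.106 0.12 maxstep 0.43
[0.55 0.06 0.04] [-2.09 -0.46  1.51  2.56  1.56  0.59  0.03] err 0.301 0.09 maxstep 0.01
side
[ 0.45 -0.3   0.5 ] [-1.18 -0.46  1.51  1.84  0.14  0.81  0.61] err 0.012 0.03 maxstep 0.35
[ 0.42 -0.3   0.22] [-1.18 -0.46  1.51  2.45  1.06  0.3   1.31] err 0.147 0.2 maxstep 0.06
[ 0.45 -0.1   0.2 ] [-1.65 -0.46  1.51  2.56  1.55  0.4   0.42] err 0.124 0.1 maxstep 0.05
[0.55 0.06 0.04] [-2.09 -0.46  1.51  2.56  1.56  0.59  0.03] err 0.301 0.09 maxstep 0.02
side noyaw
[ 0.45 -0.3   0.5 ] [-1.18 -0.46  1.51  1.84  0.14  0.81 -0.89] err 0.012 0.03 maxstep 0.35
[ 0.42 -0.3   0.22] [-1.18 -0.46  1.51  2.45  1.06  0.3  -1.83] err 0.147 0.2 maxstep 0.06
[ 0.45 -0.1   0.2 ] [-1.63 -0.46  1.51  2.56  1.52  0.38 -2.66] err 0.124 0.1 maxstep 0.05
[0.55 0.06 0.04] [-1.97 -0.46  1.51  2.5   1.3   0.5  -2.66] err 0.305 0.17 maxstep 0.02
left
[0.45 0.4  0.5 ] [-1.58  0.25  0.8   1.76  0.23  0.69 -0.75] err 0.0 0.0 maxstep 0.31
[0.42 0.4  0.22] [-1.22  0.59  0.26  2.22  1.95  0.3  -1.06] err 0.0 0.0 maxstep 0.5
[0.45 0.2  0.2 ] [-0.55  0.58 -0.13  2.52  2.62  0.61 -1.38] err 0.0 0.0 maxstep 0.04
[0.55 0.06 0.04] [-0.06  1.02 -0.14  2.42  3.11  0.9  -1.33] err 0.0 0.0 maxstep 0.03
left noyaw
[0.45 0.4  0.5 ] [-1.77  0.32  1.12  1.78 -0.01  0.67 -2.01] err 0.0 0.0 maxstep 0.31
[0.42 0.4  0.22] [-1.49  0.66  0.73  2.17 -1.    0.04 -1.25] err 0.01 0.06 maxstep 0.53
[0.45 0.2  0.2 ] [-0.91  0.48  0.44  2.29 -1.    0.04 -0.84] err 0.038 0.21 maxstep 0.04
[0.55 0.06 0.04] [ 0.01  0.85 -0.16  2.02 -1.    0.04 -0.31] err 0.055 0.35 maxstep 0.04
```

```bash
cat >> h.py <<'E'
def plan(target,n,yaw=0,smax=.048):
    "rows of 5; n rows to share the way, yaw each row"
    st=r.get_state();M=R.from_quat(st['eef_rot']);d=np.array(target)-st['tool_pos'];k=max(n,1)
    stp=d/k
    if np.linalg.norm(stp)>smax: stp*=smax/np.linalg.norm(stp)
    for i in range(min(5,k)):
        v=M.inv().apply(stp);print('  ',v.round(3).tolist());M=M*R.from_euler('z',yaw)
    o=rel(target,None,st);print({k:o[k] for k in('tcp','tilt','zaz','yaw_now','q','t','F')}, 'left',d.round(3))
E
python3 -c "
from h import *
plan([.45,.4,.5],10,-.15)"
```

```text
[-0.024, -0.028, 0.031]
   [-0.019, -0.031, 0.031]
   [-0.014, -0.034, 0.031]
   [-0.009, -0.036, 0.031]
   [-0.004, -0.037, 0.031]
{'tcp': [0.5486, 0.1388, 0.9066], 'tilt': np.float64(35.3), 'zaz': np.float64(0.26), 'yaw_now': np.float64(0.323), 'q': [-0.44, 0.42, 1.03, 0.14, -0.86, 2.02, -1.48], 't': 11.4, 'F': [0.0, -0.2, 0.6]} left [-0.099  0.261 -0.407]
```

play_rows([
  {"jaw":1,"dx":-0.024,"dy":-0.028,"dz":0.031,"yaw":-0.15},
  {"jaw":1,"dx":-0.019,"dy":-0.031,"dz":0.031,"yaw":-0.15},
  {"jaw":1,"dx":-0.014,"dy":-0.034,"dz":0.031,"yaw":-0.15},
  {"jaw":1,"dx":-0.009,"dy":-0.036,"dz":0.031,"yaw":-0.15},
  {"jaw":1,"dx":-0.004,"dy":-0.037,"dz":0.031,"yaw":-0.15},
])

```text
clock: 11.9
tool_pos: [0.54, 0.2426, 0.8085]
eef_rot: [0.878, 0.356, 0.318, 0.038]
contact_force: [1.2, 0.6, -0.3]
opening: 0.002
```

```bash
python3 -c "
from h import *
plan([.45,.4,.5],6,-.15)"
```

```text
[-0.015, -0.035, 0.029]
   [-0.009, -0.037, 0.029]
   [-0.004, -0.038, 0.029]
   [0.002, -0.038, 0.029]
   [0.008, -0.037, 0.029]
{'tcp': [0.54, 0.2426, 0.8085], 'tilt': np.float64(37.3), 'zaz': np.float64(0.27), 'yaw_now': np.float64(0.874), 'q': [-1.34, 0.31, 1.35, 0.94, -0.4, 1.46, -1.0], 't': 11.9, 'F': [1.2, 0.6, -0.3]} left [-0.09   0.157 -0.308]
```

play_rows([
  {"jaw":1,"dx":-0.015,"dy":-0.035,"dz":0.029,"yaw":-0.15},
  {"jaw":1,"dx":-0.009,"dy":-0.037,"dz":0.029,"yaw":-0.15},
  {"jaw":1,"dx":-0.004,"dy":-0.038,"dz":0.029,"yaw":-0.15},
  {"jaw":1,"dx":0.002,"dy":-0.038,"dz":0.029,"yaw":-0.15},
  {"jaw":1,"dx":0.008,"dy":-0.037,"dz":0.029,"yaw":-0.15},
])

```text
clock: 12.4
tool_pos: [0.4752, 0.3541, 0.6012]
eef_rot: [0.689, 0.65, 0.285, 0.145]
contact_force: [0.7, 0.3, 0.5]
opening: 0.004
```

```bash
python3 -c "
from h import *
plan([.45,.4,.5],5,-.15)
from ik import *
run(r.get_state()['q'],[[.45,.4,.5],[.42,.4,.22],[.45,.2,.2],slot(-.13,.04)],[-.7,-1.4,0,0])"
```

```text
[0.005, -0.017, 0.015]
   [0.007, -0.016, 0.015]
   [0.01, -0.014, 0.015]
   [0.012, -0.013, 0.015]
   [0.013, -0.011, 0.015]
{'tcp': [0.4752, 0.3541, 0.6012], 'tilt': np.float64(37.3), 'zaz': np.float64(0.28), 'yaw_now': np.float64(1.578), 'q': [-1.87, 0.28, 1.34, 1.61, -0.1, 0.84, -0.64], 't': 12.4, 'F': [0.7, 0.3, 0.5]} left [-0.025  0.046 -0.101]
[0.45 0.4  0.5 ] [-1.78  0.29  1.1   1.81  0.06  0.61 -0.18] err 0.0 0.0 maxstep 0.02
[0.42 0.4  0.22] [-1.18  0.6   0.18  2.24  2.05  0.38 -1.01] err 0.0 0.0 maxstep 0.6
[0.45 0.2  0.2 ] [-0.55  0.6  -0.13  2.55  2.69  0.69 -1.28] err 0.0 0.0 maxstep 0.03
[0.55 0.06 0.04] [-0.01  1.04 -0.2   2.43  3.1   0.97 -1.12] err 0.0 0.0 maxstep 0.04
```

play_rows([
  {"jaw":1,"dx":0.005,"dy":-0.017,"dz":0.01,"yaw":-0.15},
  {"jaw":1,"dx":0.005,"dy":-0.01,"dz":0.01,"yaw":-0.15},
  {"jaw":1,"dx":0.005,"dy":-0.01,"dz":0.01,"yaw":-0.15},
  {"jaw":1,"dx":0.005,"dy":0,"dz":0.01,"yaw":-0.15},
  {"jaw":1,"dx":0,"dy":0,"dz":0,"yaw":-0.15},
])

```text
clock: 12.9
tool_pos: [0.4539, 0.3857, 0.5378]
eef_rot: [0.403, 0.86, 0.21, 0.233]
contact_force: [1.1, 0.3, -0.4]
opening: 0.006
```

play_rows([
  {"jaw":1,"dx":0,"dy":0,"dz":0,"yaw":-0.15},
  {"jaw":1,"dx":0,"dy":0,"dz":0,"yaw":-0.15},
  {"jaw":1,"dx":0,"dy":0,"dz":0,"yaw":-0.15},
  {"jaw":1,"dx":0,"dy":0,"dz":0,"yaw":-0.15},
  {"jaw":1,"dx":0,"dy":0,"dz":0,"yaw":-0.15},
])

```text
clock: 13.4
tool_pos: [0.4516, 0.385, 0.5376]
eef_rot: [0.06, 0.948, 0.113, 0.292]
contact_force: [-0.1, -0.3, 0.4]
opening: 0.005
```

```bash
python3 -c "
from h import *
plan([.42,.4,.22],8,0)
from ik import *
run(r.get_state()['q'],[[.45,.4,.5],[.42,.4,.22],[.45,.2,.2],slot(-.13,.04)],[0,-.4,0,0])"
```

```text
[0.025, -0.008, 0.03]
   [0.025, -0.008, 0.03]
   [0.025, -0.008, 0.03]
   [0.025, -0.008, 0.03]
   [0.025, -0.008, 0.03]
{'tcp': [0.4516, 0.385, 0.5376], 'tilt': np.float64(36.4), 'zaz': np.float64(0.31), 'yaw_now': np.float64(2.927), 'q': [-1.66, 0.21, 0.86, 1.74, 0.24, 0.72, 0.46], 't': 13.4, 'F': [-0.1, -0.3, 0.4]} left [-0.032  0.015 -0.318]
[0.45 0.4  0.5 ] [-1.62  0.24  0.85  1.79  0.21  0.64  0.47] err 0.0 0.0 maxstep 0.0
[0.42 0.4  0.22] [-1.1   0.59  0.08  2.23  1.99  0.4  -1.12] err 0.0 0.0 maxstep 0.81
[0.45 0.2  0.2 ] [-0.49  0.6  -0.21  2.54  2.64  0.67 -1.41] err 0.0 0.0 maxstep 0.03
[0.55 0.06 0.04] [-0.01  1.03 -0.18  2.42  3.13  0.93 -1.34] err 0.0 0.0 maxstep 0.03
```

play_rows([
  {"jaw":1,"dx":0.02,"dy":-0.01,"dz":0.03,"yaw":-0.1},
  {"jaw":1,"dx":0.025,"dy":-0.005,"dz":0.03,"yaw":-0.1},
  {"jaw":1,"dx":0.025,"dy":0,"dz":0.03,"yaw":-0.1},
  {"jaw":1,"dx":0.025,"dy":0,"dz":0.03,"yaw":0},
  {"jaw":1,"dx":0.025,"dy":0,"dz":0.03,"yaw":0},
])

```text
clock: 13.9
tool_pos: [0.4405, 0.4007, 0.3483]
eef_rot: [-0.09, 0.943, 0.077, 0.31]
contact_force: [-0.1, 0.5, -0.4]
opening: 0.005
```

```bash
python3 -c "
from h import *
plan([.42,.4,.22],5,0)
from ik import *
run(r.get_state()['q'],[[.42,.4,.22],[.45,.2,.2],slot(-.13,.04)],[0,0,0])"
```

```text
[0.019, -0.002, 0.018]
   [0.019, -0.002, 0.018]
   [0.019, -0.002, 0.018]
   [0.019, -0.002, 0.018]
   [0.019, -0.002, 0.018]
{'tcp': [0.4405, 0.4007, 0.3483], 'tilt': np.float64(37.2), 'zaz': np.float64(0.34), 'yaw_now': np.float64(-2.989), 'q': [-1.53, 0.45, 0.75, 2.11, 0.27, 0.13, 0.59], 't': 13.9, 'F': [-0.1, 0.5, -0.4]} left [-0.02  -0.001 -0.128]
[0.42 0.4  0.22] [-1.08  0.59  0.05  2.25  2.07  0.43 -1.29] err 0.0 0.0 maxstep 0.51
[0.45 0.2  0.2 ] [-0.47  0.6  -0.21  2.55  2.69  0.7  -1.54] err 0.0 0.0 maxstep 0.03
[0.55 0.06 0.04] [ 0.01  1.04 -0.19  2.42  3.16  0.94 -1.43] err 0.0 0.0 maxstep 0.03
```

play_rows([
  {"jaw":1,"dx":0.01,"dy":0,"dz":0.01,"yaw":0},
  {"jaw":1,"dx":0.015,"dy":0,"dz":0.015,"yaw":0},
  {"jaw":1,"dx":0.015,"dy":0,"dz":0.015,"yaw":0},
  {"jaw":1,"dx":0.015,"dy":0,"dz":0.015,"yaw":0},
  {"jaw":1,"dx":0.015,"dy":0,"dz":0.015,"yaw":0},
])

```text
clock: 14.4
tool_pos: [0.4276, 0.4, 0.2951]
eef_rot: [-0.089, 0.948, 0.062, 0.299]
contact_force: [0.7, -0.9, 0.2]
opening: 0.006
```

```bash
python3 -c "
from h import *
plan([.42,.4,.22],5,0)
from ik import *
run(r.get_state()['q'],[[.42,.4,.22],[.45,.2,.2],slot(-.13,.04)],[0,0,0])"
```

```text
[0.01, -0.001, 0.011]
   [0.01, -0.001, 0.011]
   [0.01, -0.001, 0.011]
   [0.01, -0.001, 0.011]
   [0.01, -0.001, 0.011]
{'tcp': [0.4276, 0.4, 0.2951], 'tilt': np.float64(35.6), 'zaz': np.float64(0.3), 'yaw_now': np.float64(-2.979), 'q': [-1.47, 0.52, 0.65, 2.17, 1.12, 0.07, -0.31], 't': 14.4, 'F': [0.7, -0.9, 0.2]} left [-0.008  0.    -0.075]
[0.42 0.4  0.22] [-1.15  0.59  0.16  2.23  1.99  0.34 -1.21] err 0.0 0.0 maxstep 0.21
[0.45 0.2  0.2 ] [-0.51  0.59 -0.18  2.53  2.64  0.63 -1.5 ] err 0.0 0.0 maxstep 0.03
[0.55 0.06 0.04] [-0.02  1.02 -0.17  2.41  3.13  0.9  -1.44] err 0.0 0.0 maxstep 0.03
```

The wrist is flipping over as planned (q5 rising). I go on down.

play_rows([
  {"jaw":1,"dx":0.015,"dy":0,"dz":0.015,"yaw":0},
  {"jaw":1,"dx":0.015,"dy":0,"dz":0.015,"yaw":0},
  {"jaw":1,"dx":0.015,"dy":0,"dz":0.015,"yaw":0},
  {"jaw":1,"dx":0.012,"dy":0,"dz":0.012,"yaw":0},
  {"jaw":1,"dx":0,"dy":0,"dz":0,"yaw":0},
])

```text
clock: 14.9
tool_pos: [0.4145, 0.3949, 0.242]
eef_rot: [-0.09, 0.951, 0.053, 0.292]
contact_force: [0.5, -1.1, 0.4]
opening: 0.006
```

```bash
python3 -c "
from h import *
plan([.45,.2,.2],6,0)
from ik import *
run(r.get_state()['q'],[[.42,.4,.22],[.45,.2,.2],slot(-.13,.04)],[0,0,0])"
```

```text
[0.004, -0.033, 0.004]
   [0.004, -0.033, 0.004]
   [0.004, -0.033, 0.004]
   [0.004, -0.033, 0.004]
   [0.004, -0.033, 0.004]
{'tcp': [0.4145, 0.3949, 0.242], 'tilt': np.float64(34.6), 'zaz': np.float64(0.27), 'yaw_now': np.float64(-2.971), 'q': [-1.27, 0.56, 0.29, 2.24, 1.87, 0.27, -1.11], 't': 14.9, 'F': [0.5, -1.1, 0.4]} left [ 0.035 -0.195 -0.042]
[0.42 0.4  0.22] [-1.2   0.59  0.25  2.21  1.93  0.28 -1.15] err 0.0 0.0 maxstep 0.0
[0.45 0.2  0.2 ] [-0.53  0.58 -0.16  2.51  2.61  0.59 -1.47] err 0.0 0.0 maxstep 0.04
[0.55 0.06 0.04] [-0.04  1.01 -0.17  2.41  3.1   0.87 -1.43] err 0.0 0.0 maxstep 0.03
```

play_rows([
  {"jaw":1,"dx":0,"dy":-0.033,"dz":0,"yaw":0},
  {"jaw":1,"dx":0,"dy":-0.045,"dz":0,"yaw":0},
  {"jaw":1,"dx":0,"dy":-0.045,"dz":0.0,"yaw":0},
  {"jaw":1,"dx":0,"dy":-0.045,"dz":0.01,"yaw":0},
  {"jaw":1,"dx":0,"dy":-0.045,"dz":0.01,"yaw":0},
])

```text
clock: 15.4
tool_pos: [0.4711, 0.1957, 0.2194]
eef_rot: [-0.098, 0.948, 0.058, 0.297]
contact_force: [1.5, -0.5, -0.0]
opening: 0.003
```

```bash
python3 -c "
from h import *
plan(slot(-.16,.12),5,0)
plan(slot(-.16,.05),5,0)
from ik import *
run(r.get_state()['q'],[slot(-.16,.12),slot(-.13,.04),slot(-.05,.04)],[0,0,0])"
```

```text
[0.009, -0.032, 0.016]
   [0.009, -0.032, 0.016]
   [0.009, -0.032, 0.016]
   [0.009, -0.032, 0.016]
   [0.009, -0.032, 0.016]
{'tcp': [0.4711, 0.1957, 0.2194], 'tilt': np.float64(35.2), 'zaz': np.float64(0.3), 'yaw_now': np.float64(-2.955), 'q': [-0.5, 0.54, -0.14, 2.51, 2.66, 0.55, -1.47], 't': 15.4, 'F': [1.5, -0.5, -0.0]} left [ 0.046 -0.147 -0.099]
   [0.017, -0.032, 0.028]
   [0.017, -0.032, 0.028]
   [0.017, -0.032, 0.028]
   [0.017, -0.032, 0.028]
   [0.017, -0.032, 0.028]
{'tcp': [0.4711, 0.1957, 0.2194], 'tilt': np.float64(35.2), 'zaz': np.float64(0.3), 'yaw_now': np.float64(-2.955), 'q': [-0.5, 0.54, -0.14, 2.51, 2.66, 0.55, -1.47], 't': 15.4, 'F': [1.5, -0.5, -0.0]} left [ 0.046 -0.147 -0.169]
[0.52 0.05 0.12] [-0.01  0.82 -0.19  2.49  3.11  0.76 -1.43] err 0.0 0.0 maxstep 0.02
[0.55 0.06 0.04] [-0.02  1.02 -0.18  2.41  3.12  0.88 -1.41] err 0.0 0.0 maxstep 0.01
[0.62 0.07 0.04] [-0.05  0.99 -0.16  2.18  3.11  0.63 -1.42] err 0.0 0.0 maxstep 0.01
```

play_rows([
  {"jaw":1,"dx":0.009,"dy":-0.032,"dz":0.012,"yaw":0},
  {"jaw":1,"dx":0.009,"dy":-0.034,"dz":0.012,"yaw":0},
  {"jaw":1,"dx":0.01,"dy":-0.03,"dz":0.018,"yaw":0},
  {"jaw":1,"dx":0.01,"dy":-0.025,"dz":0.015,"yaw":0},
  {"jaw":1,"dx":0,"dy":0,"dz":0.0,"yaw":0},
])

```text
clock: 15.9
tool_pos: [0.5054, 0.0668, 0.1463]
eef_rot: [-0.092, 0.95, 0.044, 0.297]
contact_force: [-0.5, 0.0, -0.2]
opening: 0.003
```

```bash
python3 -c "
from h import *
s=snap('scene','scene5');f=s['frame'];cv2.imwrite('pics/s5.png',cv2.resize(f[100:330,200:430],None,fx=2.6,fy=2.6)[:,:,::-1])
P=pts(s);q=P[...,:2]-O;X=q@AX*1e3;Y=q@AY*1e3;z=P[...,2]*1e3
for x in range(-130,40,10):
    m=(X>x)&(X<x+10)&(Y>-85)&(Y<-35)&(z>41)&(z<52)
    if m.sum()>2: print(x+5,m.sum(),np.percentile(Y[m],[3,97]).round(1),np.median(z[m]).round(1))
plan(slot(-.14,.032),5,0)"
```

```text
-105 8 [-75.1 -47.8] 46.4
-95 32 [-75.5 -46.3] 47.2
-85 27 [-75.1 -46.8] 47.4
-75 26 [-73.6 -45.6] 47.5
-65 29 [-73.8 -47.1] 47.6
-55 25 [-71.7 -45.9] 47.7
-45 32 [-72.7 -45.7] 47.6
-35 27 [-70.8 -47.1] 47.0
-25 23 [-69.9 -46.7] 47.5
-15 28 [-69.2 -45.9] 47.5
-5 29 [-70.8 -46.2] 47.1
5 36 [-82.6 -46.5] 46.7
15 42 [-80.8 -39.2] 47.0
25 51 [-83.4 -40. ] 47.1
35 24 [-84.6 -67. ] 45.5
   [0.009, -0.005, 0.022]
   [0.009, -0.005, 0.022]
   [0.009, -0.005, 0.022]
   [0.009, -0.005, 0.022]
   [0.009, -0.005, 0.022]
{'tcp': [0.5056, 0.0701, 0.1477], 'tilt': np.float64(35.0), 'zaz': np.float64(0.25), 'yaw_now': np.float64(-2.954), 'q': [0.14, 0.8, -0.6, 2.56, 2.63, 0.85, -1.07], 't': 15.95, 'F': [1.0, -0.4, -0.1]} left [ 0.031 -0.017 -0.116]
```

View pics/s5.png

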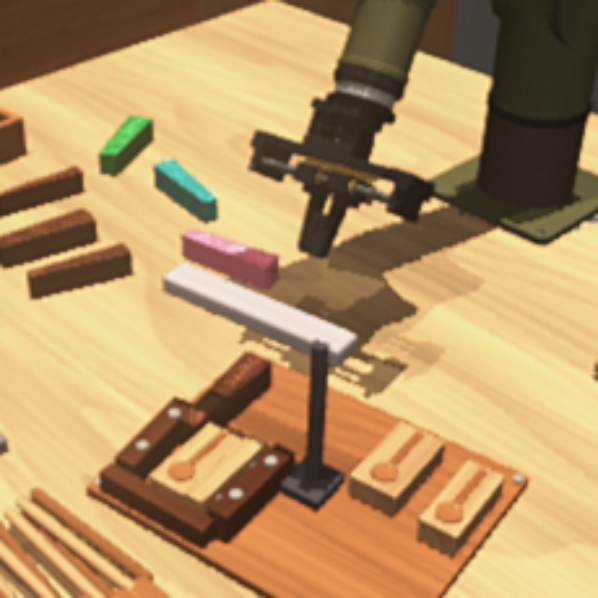

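The tool leans back 35°, with closed fingers on the robot's side (crop about (320,240)). The wedge lies on the board in the mouth, untouched. I lower the fingers behind its head.

play_rows([
  {"jaw":1,"dx":0.009,"dy":-0.005,"dz":0.022,"yaw":0},
  {"jaw":1,"dx":0.009,"dy":-0.005,"dz":0.022,"yaw":0},
  {"jaw":1,"dx":0.009,"dy":-0.005,"dz":0.022,"yaw":0},
  {"jaw":1,"dx":0.007,"dy":-0.002,"dz":0.012,"yaw":0},
  {"jaw":1,"dx":0,"dy":0,"dz":0,"yaw":0},
])

```text
clock: 16.45
tool_pos: [0.5299, 0.0633, 0.0658]
eef_rot: [-0.105, 0.947, 0.038, 0.301]
contact_force: [-0.6, -0.5, 0.8]
opening: 0.005
```

```bash
python3 -c "
from h import *
plan(slot(-.13,.032),4,0);print(jig(r.get_state()['tool_pos']))"
```

```text
[0.002, -0.003, 0.009]
   [0.002, -0.003, 0.009]
   [0.002, -0.003, 0.009]
   [0.002, -0.003, 0.009]
{'tcp': [0.5299, 0.0633, 0.0658], 'tilt': np.float64(35.3), 'zaz': np.float64(0.23), 'yaw_now': np.float64(-2.924), 'q': [0.14, 1.03, -0.56, 2.51, 2.74, 1.03, -1.03], 't': 16.45, 'F': [-0.6, -0.5, 0.8]} left [ 0.016 -0.008 -0.034]
(np.float64(-0.1446), np.float64(-0.0531))
```

play_rows([
  {"jaw":1,"dx":0.008,"dy":-0.004,"dz":0.014,"yaw":0},
  {"jaw":1,"dx":0.006,"dy":-0.004,"dz":0.01,"yaw":0},
  {"jaw":1,"dx":0.0,"dy":-0.002,"dz":0.006,"yaw":0},
  {"jaw":1,"dx":0,"dy":0,"dz":0,"yaw":0},
  {"jaw":1,"dx":0,"dy":0,"dz":0,"yaw":0},
])

```text
clock: 16.95
tool_pos: [0.5403, 0.0601, 0.037]
eef_rot: [-0.113, 0.945, 0.035, 0.304]
contact_force: [-0.1, 0.0, 0.8]
opening: 0.008
```

```bash
python3 -c "
from h import *
plan(slot(-.10,.032),3,0);print(jig(r.get_state()['tool_pos']))"
```

```text
[-0.008, -0.002, 0.008]
   [-0.008, -0.002, 0.008]
   [-0.008, -0.002, 0.008]
{'tcp': [0.5403, 0.0601, 0.037], 'tilt': np.float64(35.6), 'zaz': np.float64(0.23), 'yaw_now': np.float64(-2.903), 'q': [0.15, 1.11, -0.54, 2.48, 2.78, 1.06, -1.0], 't': 16.95, 'F': [-0.1, 0.0, 0.8]} left [ 0.035  0.003 -0.005]
(np.float64(-0.135), np.float64(-0.0582))
```

play_rows([
  {"jaw":1,"dx":-0.009,"dy":-0.002,"dz":0.008,"yaw":0},
  {"jaw":1,"dx":-0.009,"dy":-0.002,"dz":0.007,"yaw":0},
  {"jaw":1,"dx":-0.009,"dy":-0.001,"dz":0.006,"yaw":0},
  {"jaw":1,"dx":-0.008,"dy":0,"dz":0.006,"yaw":0},
  {"jaw":1,"dx":-0.008,"dy":0,"dz":0.006,"yaw":0},
])

```text
clock: 17.45
tool_pos: [0.5919, 0.0689, 0.0375]
eef_rot: [-0.115, 0.946, 0.036, 0.301]
contact_force: [-5.9, 1.4, 0.9]
opening: 0.002
```

```bash
python3 -c "
from h import *
plan(slot(-.08,.034),3,0);print(jig(r.get_state()['tool_pos']))"
```

```text
[-0.0, -0.001, 0.001]
   [-0.0, -0.001, 0.001]
   [-0.0, -0.001, 0.001]
{'tcp': [0.5919, 0.0689, 0.0375], 'tilt': np.float64(35.3), 'zaz': np.float64(0.24), 'yaw_now': np.float64(-2.899), 'q': [0.14, 1.06, -0.51, 2.32, 2.75, 0.86, -0.95], 't': 17.45, 'F': [-5.9, 1.4, 0.9]} left [ 0.003 -0.002 -0.003]
(np.float64(-0.0826), np.float64(-0.0587))
```

```bash
python3 -c "
from h import *
s=snap('scene','scene6');f=s['frame'];cv2.imwrite('pics/s6.png',cv2.resize(f[170:330,220:380],None,fx=3.7,fy=3.7)[:,:,::-1])
print(r.get_state()['contact_force'])"
```

```text
[-0.29863963  1.22346165  0.95470826]
```

View pics/s6.png

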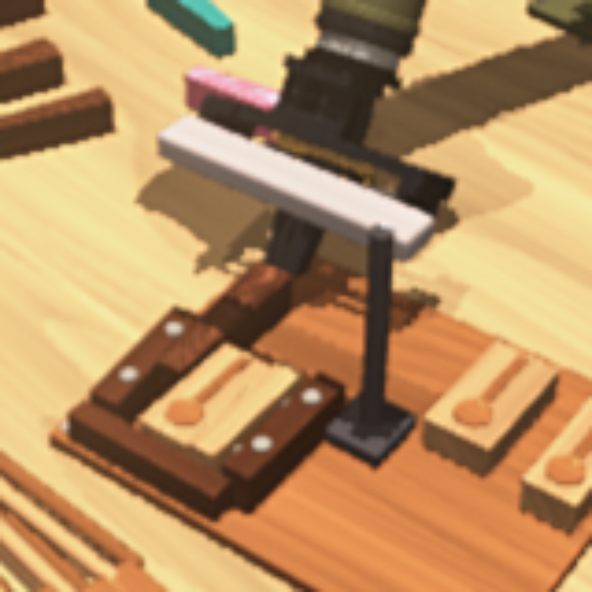

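The fingers are pushing the head (crop about (290,270)) and the wedge is sliding into the slot. The bar is clear. I go on.

play_rows([
  {"jaw":1,"dx":-0.006,"dy":-0.001,"dz":0.005,"yaw":0},
  {"jaw":1,"dx":-0.006,"dy":0,"dz":0.005,"yaw":0},
  {"jaw":1,"dx":-0.006,"dy":0,"dz":0.005,"yaw":0},
  {"jaw":1,"dx":0,"dy":0,"dz":0,"yaw":0},
  {"jaw":1,"dx":0,"dy":0,"dz":0,"yaw":0},
])

```text
clock: 18.0
tool_pos: [0.6011, 0.0721, 0.0353]
eef_rot: [-0.119, 0.949, 0.037, 0.289]
contact_force: [-0.1, -0.9, -0.9]
opening: 0.007
```

```bash
python3 -c "
from h import *
plan(slot(-.06,.034),3,0);print(jig(r.get_state()['tool_pos']))"
```

```text
[-0.003, -0.001, 0.003]
   [-0.003, -0.001, 0.003]
   [-0.003, -0.001, 0.003]
{'tcp': [0.6011, 0.0721, 0.0353], 'tilt': np.float64(33.9), 'zaz': np.float64(0.25), 'yaw_now': np.float64(-2.894), 'q': [0.14, 1.05, -0.5, 2.27, 2.73, 0.78, -0.93], 't': 18.0, 'F': [-0.1, -0.9, -0.9]} left [ 0.013 -0.    -0.001]
(np.float64(-0.0731), np.float64(-0.0572))
```

play_rows([
  {"jaw":1,"dx":-0.01,"dy":-0.001,"dz":0.007,"yaw":0},
  {"jaw":1,"dx":-0.01,"dy":0,"dz":0.007,"yaw":0},
  {"jaw":1,"dx":-0.01,"dy":0,"dz":0.007,"yaw":0},
  {"jaw":1,"dx":-0.01,"dy":0,"dz":0.007,"yaw":0},
  {"jaw":1,"dx":-0.01,"dy":0,"dz":0.007,"yaw":0},
])

```text
clock: 18.5
tool_pos: [0.6192, 0.0783, 0.0239]
eef_rot: [-0.123, 0.959, 0.039, 0.253]
contact_force: [-27.7, -10.3, 24.2]
opening: 0.007
```

```bash
python3 -c "
from h import *
plan(slot(-.06,.034),3,0);print(jig(r.get_state()['tool_pos']))"
```

```text
[0.0, -0.002, -0.004]
   [0.0, -0.002, -0.004]
   [0.0, -0.002, -0.004]
{'tcp': [0.6192, 0.0783, 0.0239], 'tilt': np.float64(29.7), 'zaz': np.float64(0.28), 'yaw_now': np.float64(-2.891), 'q': [0.1, 1.03, -0.44, 2.16, 2.66, 0.59, -0.88], 't': 18.5, 'F': [-27.7, -10.3, 24.2]} left [-0.005 -0.007  0.01 ]
(np.float64(-0.0541), np.float64(-0.0544))
```

play_rows([
  {"jaw":1,"dx":0.004,"dy":0,"dz":-0.006,"yaw":0},
  {"jaw":1,"dx":0.01,"dy":0,"dz":-0.01,"yaw":0},
  {"jaw":1,"dx":0.015,"dy":0,"dz":-0.012,"yaw":0},
  {"jaw":1,"dx":0.012,"dy":0,"dz":-0.007,"yaw":0},
  {"jaw":1,"dx":0,"dy":0,"dz":0,"yaw":0},
])

```text
clock: 19.0
tool_pos: [0.5663, 0.0634, 0.0362]
eef_rot: [-0.123, 0.959, 0.038, 0.254]
contact_force: [0.1, 0.0, -0.1]
opening: 0.008
```

```bash
python3 -c "
from h import *
plan(slot(-.06,.034),3,0);print(jig(r.get_state()['tool_pos']))
s=snap('scene','scene7');f=s['frame'];cv2.imwrite('pics/s7.png',cv2.resize(f[170:330,220:380],None,fx=3.7,fy=3.7)[:,:,::-1])
s2=snap('top','top7');f=s2['frame'];cv2.imwrite('pics/t7.png',cv2.convertScaleAbs(cv2.resize(f[110:240,115:265],None,fx=4.4,fy=4.4),alpha=1.5)[:,:,::-1])
for nm,S in(('scene',s),('top',s2)):
  P=pts(S);q=P[...,:2]-O;X=q@AX*1e3;Y=q@AY*1e3;z=P[...,2]*1e3
  print(nm)
  for x in range(-60,105,10):
    m=(X>x)&(X<x+10)&(Y>-110)&(Y<45)&(z>25)&(z<56)
    d=(X>x)&(X<x+10)&(Y>-110)&(Y<45)
    h=lambda a,b:(f'{np.median(z[d&(Y>=a)&(Y<b)]):.0f}' if (d&(Y>=a)&(Y<b)).any() else '-')
    print(x+5,' '.join(f'{a}:'+h(a,a+5) for a in range(-90,30,5)))
"
```

```text
[-0.014, -0.001, 0.009]
   [-0.014, -0.001, 0.009]
   [-0.014, -0.001, 0.009]
{'tcp': [0.5663, 0.0634, 0.0362], 'tilt': np.float64(29.8), 'zaz': np.float64(0.27), 'yaw_now': np.float64(-2.89), 'q': [0.14, 1.02, -0.49, 2.32, 2.7, 0.72, -0.92], 't': 19.0, 'F': [0.1, 0.0, -0.1]} left [ 0.048  0.008 -0.002]
(np.float64(-0.1088), np.float64(-0.0596))
scene
-55 -90:- -85:- -80:- -75:- -70:- -65:- -60:- -55:15 -50:14 -45:14 -40:14 -35:15 -30:14 -25:14 -20:15 -15:15 -10:13 -5:12 0:14 5:15 10:14 15:12 20:13 25:14
-45 -90:- -85:- -80:- -75:47 -70:46 -65:47 -60:47 -55:47 -50:47 -45:23 -40:13 -35:13 -30:14 -25:14 -20:14 -15:13 -10:13 -5:14 0:13 5:14 10:14 15:14 20:14 25:13
-35 -90:183 -85:184 -80:183 -75:183 -70:46 -65:49 -60:50 -55:49 -50:49 -45:34 -40:13 -35:16 -30:98 -25:14 -20:14 -15:15 -10:13 -5:14 0:13 5:16 10:14 15:15 20:182 25:14
-25 -90:184 -85:184 -80:183 -75:183 -70:48 -65:182 -60:49 -55:183 -50:49 -45:36 -40:15 -35:182 -30:14 -25:99 -20:183 -15:183 -10:183 -5:183 0:16 5:183 10:184 15:183 20:183 25:183
-15 -90:183 -85:184 -80:183 -75:184 -70:184 -65:116 -60:49 -55:182 -50:183 -45:37 -
[... 4130 characters left out ...]
15:39 -10:36 -5:35 0:40 5:44 10:41 15:41 20:41 25:10
75 -90:10 -85:42 -80:44 -75:45 -70:44 -65:44 -60:44 -55:43 -50:44 -45:45 -40:37 -35:38 -30:37 -25:37 -20:39 -15:40 -10:39 -5:35 0:39 5:42 10:42 15:42 20:41 25:29
85 -90:9 -85:40 -80:41 -75:42 -70:42 -65:43 -60:46 -55:43 -50:44 -45:41 -40:38 -35:37 -30:39 -25:38 -20:38 -15:39 -10:34 -5:36 0:37 5:42 10:41 15:43 20:43 25:22
95 -90:10 -85:40 -80:41 -75:42 -70:41 -65:43 -60:10 -55:14 -50:11 -45:20 -40:36 -35:34 -30:37 -25:36 -20:36 -15:36 -10:36 -5:38 0:38 5:42 10:42 15:45 20:42 25:25
105 -90:12 -85:34 -80:35 -75:36 -70:39 -65:35 -60:33 -55:19 -50:27 -45:27 -40:33 -35:35 -30:31 -25:32 -20:31 -15:32 -10:35 -5:33 0:32 5:33 10:36 15:37 20:35 25:28
```

View pics/s7.png

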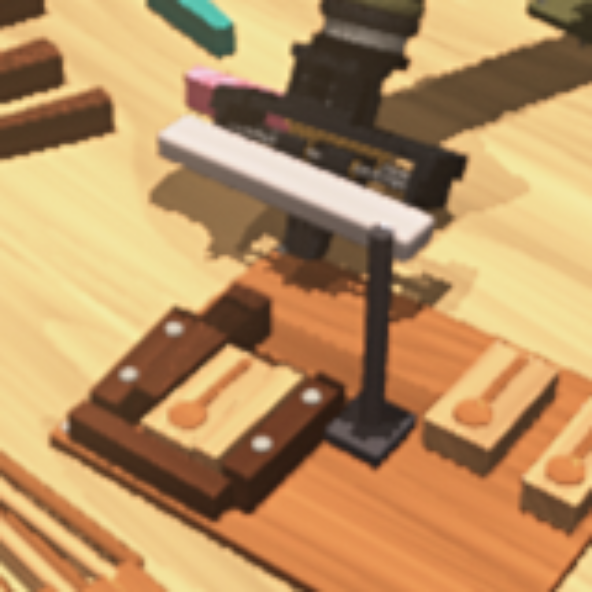

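View pics/t7.png

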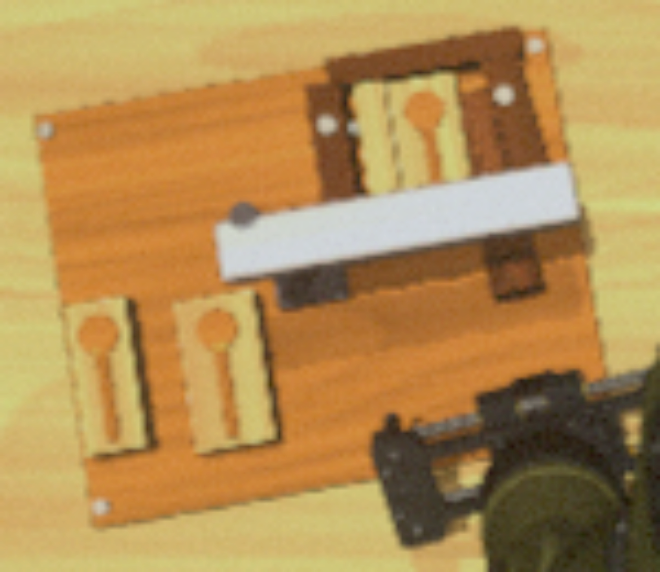

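Wedge C is in the slot. Its head is at the mouth in the top crop (515,290), the thin end is at about x = 85 of the block's 102, and the fingers are clear. I check the jaw's shift against the first pictures.

```bash
python3 - <<'E'
from h import *
def ed(t,x0,x1,lo,hi,zr,side):
    P=pts(load(t));q=P[...,:2]-O;X=q@AX*1e3;Y=q@AY*1e3;z=P[...,2]*1e3;v=[]
    for x in np.arange(x0,x1,5):
        m=(X>x)&(X<x+5)&(Y>lo)&(Y<hi)&(z>zr[0])&(z<zr[1])
        if m.sum()>2:v.append(np.percentile(Y[m],95 if side>0 else 5))
    return np.round([np.mean(v),np.std(v),len(v)],2) if v else None
for a,b in(('top0','top7'),('scene0','scene7')):
    zz=(31,41.5) if a[0]=='t' else(34,43)
    print(a,'block -y',ed(a,35,80,-46-8,-25,zz,-1),ed(b,35,80,-54+0,-25,(31,40.5) if a[0]=='t' else (34,42.5),-1))
    print('jaw outer +y',ed(a,35,95,5,26,(36,50),1),ed(b,35,95,5,26,(36,50),1))
    print('spareL -y',ed(a,-90,-30,95,130,(30,45),-1),ed(b,-90,-30,95,130,(30,45),-1))
# bright-block edge by intensity: top-view jaw side
for a in('top0','top7'):
    s=load(a);hsv=cv2.cvtColor(s['frame'],cv2.COLOR_RGB2HSV);P=pts(s);q=P[...,:2]-O;X=q@AX*1e3;Y=q@AY*1e3
    g=s['frame'].astype(int)[...,1];m=(X>40)&(X<90)&(Y>-60)&(Y<30)&(g>75)
    v=[np.ptp(Y[m&(X>x)&(X<x+5)]) for x in range(40,90,5)];print(a,[ (Y[m&(X>x)&(X<x+5)].min().round(1),Y[m&(X>x)&(X<x+5)].max().round(1)) for x in range(40,90,10)])
# homography-free image: subpixel shift of jaw screws/block between frames
for n in('top','scene'):
    A=cv2.cvtColor(load(n+'0')['frame'],cv2.COLOR_RGB2GRAY);B=cv2.cvtColor(load(n+'7')['frame'],cv2.COLOR_RGB2GRAY)
    s=load(n+'0');P=pts(s)
    for nm,(x,y,zz) in dict(block=(70,-25,38),jawscrew=(60,8,44),spare=(-70,128,38),end=(112,-30,44)).items():
        w=J(x/1e3,y/1e3,zz/1e3);K=s['mtx'];c=R.from_quat(s['orientation']).inv().apply(w-s['position']);u=K[0,0]*c[0]/-c[2]+K[0,2];v=-K[1,1]*c[1]/-c[2]+K[1,2]
        u,v=int(round(u)),int(round(v));k=9
        T=cv2.resize(A[v-k:v+k+1,u-k:u+k+1],None,fx=8,fy=8,interpolation=cv2.INTER_CUBIC);S=cv2.resize(B[v-k-4:v+k+5,u-k-4:u+k+5],None,fx=8,fy=8,interpolation=cv2.INTER_CUBIC)
        rr=cv2.matchTemplate(S,T,cv2.TM_CCOEFF_NORMED);_,mx,_,loc=cv2.minMaxLoc(rr);du,dv=loc[0]/8-4,loc[1]/8-4
        d=(ray(s,u+du,v+dv,zz/1e3)-ray(s,u,v,zz/1e3))[:2];print(n,nm,'score',round(mx,2),'shift jig mm',(d@AX*1e3).round(1),(d@AY*1e3).round(1))
E
```

```text
top0 block -y [-43.39   1.3    9.  ] [-40.79   2.98   9.  ]
jaw outer +y [18.53  0.61 12.  ] [21.07  0.68 12.  ]
spareL -y [106.09   1.04  12.  ] [105.97   1.09  12.  ]
scene0 block -y [-42.56   1.52   9.  ] [-41.37   0.87   9.  ]
jaw outer +y [20.24  0.36 12.  ] [22.65  0.32 12.  ]
spareL -y [107.19   0.9   12.  ] [107.2    1.17  12.  ]
top0 [(np.float64(-58.4), np.float64(18.8)), (np.float64(-58.0), np.float64(25.6)), (np.float64(-59.4), np.float64(26.6)), (np.float64(-58.1), np.float64(19.2)), (np.float64(-57.4), np.float64(29.0))]
top7 [(np.float64(-42.8), np.float64(20.9)), (np.float64(-42.6), np.float64(22.2)), (np.float64(-41.4), np.float64(21.0)), (np.float64(-43.4), np.float64(21.7)), (np.float64(-41.4), np.float64(26.6))]
top block score 0.88 shift jig mm 1.4 3.6
top jawscrew score 0.95 shift jig mm -0.5 1.1
top spare score 0.99 shift jig mm -0.3 0.1
top end score 0.98 shift jig mm 0.6 3.4
scene block score 0.96 shift jig mm 0.9 4.7
scene jawscrew score 0.96 shift jig mm 0.3 2.5
scene spare score 1.0 shift jig mm 0.0 0.0
scene end score 0.99 shift jig mm 1.0 3.6
```

The jaw is back 2.4–2.5 mm in both views, and the spare blocks have not moved. I draw the arm further back, then hand in.

play_rows([
  {"jaw":1,"dx":0.0,"dy":0,"dz":-0.02,"yaw":0},
  {"jaw":1,"dx":0,"dy":0,"dz":-0.03,"yaw":0},
  {"jaw":1,"dx":0,"dy":0,"dz":-0.02,"yaw":0},
  {"jaw":1,"dx":0,"dy":0,"dz":0,"yaw":0},
  {"jaw":1,"dx":0,"dy":0,"dz":0,"yaw":0},
])

```text
clock: 19.6
tool_pos: [0.5417, 0.0565, 0.0999]
eef_rot: [-0.122, 0.957, 0.038, 0.261]
contact_force: [0.0, -0.0, -0.2]
opening: 0.009
```

```bash
python3 -c "
from h import *
plan(slot(-.2,.1),3,0)
s=snap('scene','scene8');cv2.imwrite('pics/s8.png',cv2.resize(s['frame'],None,fx=1.4,fy=1.4)[:,:,::-1])"
```

```text
[0.019, -0.0, -0.011]
   [0.019, -0.0, -0.011]
   [0.019, -0.0, -0.011]
{'tcp': [0.5417, 0.0565, 0.0999], 'tilt': np.float64(30.6), 'zaz': np.float64(0.27), 'yaw_now': np.float64(-2.892), 'q': [0.16, 0.87, -0.51, 2.4, 2.67, 0.68, -0.94], 't': 19.6, 'F': [0.0, -0.0, -0.2]} left [-0.064 -0.017  0.   ]
```

View pics/s8.png

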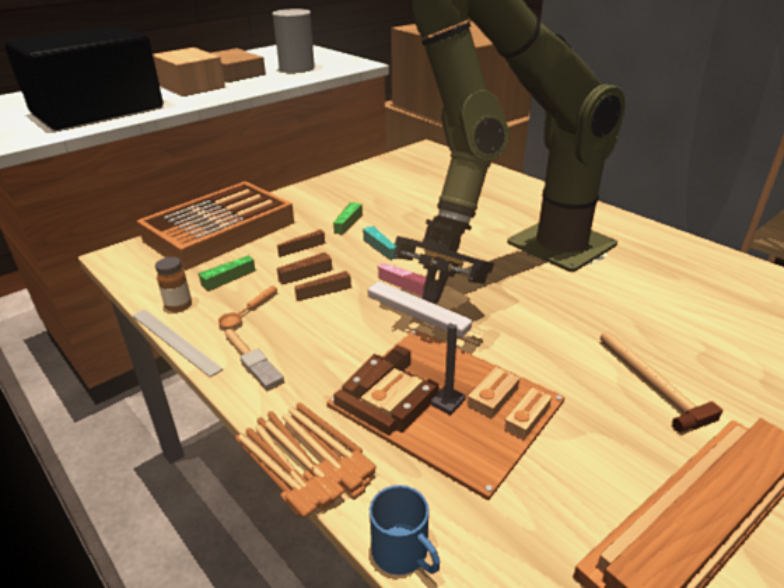

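The wedge sits locked in the jig at about (390,365). The spoon at (245,310), the other wedges, the blocks and the lamp are all in place, and the arm is touching nothing. I hand in.

```bash
python3 -c "
from h import *
print(r.finish_job())"
```

```text
the job is handed in; nothing more can be done
None
```

I drove wedge C into the jig beside the 44 mm block until the sprung jaw was pushed back, let go, and handed the job in at 19.6 s. No verdict was reported.

- **Choice of wedge:** The two spare blocks measured 50 and 38 mm, so the 44 mm one was in the jig. Of the four brown wedges, only C (20 to 33 mm thick) bears along most of that gap.
- **How it went in:** I laid the wedge on the board thin end first with the tool upright and let go. The moves have no tilt command, so I got the lean (about 35°) by pushing the arm against its wrist limit high above the bench. I then came in under the bar from the robot's side and pushed the head home with closed fingers.
- **Last checks:**
  - The jaw is back about 2.5 mm in both views.
  - The thin end is at x of about 85 mm, so the wedge bears on roughly 80% of the block.
  - The spare blocks did not move, the spoon and lamp look undisturbed, and nothing presses on the tool.
- **Checks that disagreed or fell short:**
  - Template matching of picture patches gave block and jaw shifts scattered from 1 to 5 mm. It also gave 3.5 mm for the fixed end stop, so I trusted the depth edges instead.
  - The final push read about 30 N along the slot, above the expected 10 to 20 N. About 24 N pressed up on the fingertips as they slid down the head.
  - The lean relaxed to 30° during that push.

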